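# Unclamp the scoop, feed the root mill, clamp it again

## Robot

A 7-joint arm with a two-finger parallel gripper is mounted at the origin on the work surface. World frame = base frame: x ahead of the robot, y to its left, z up, the work surface at z = 0. Lengths are in m, angles in rad, forces in N, time in s.
With the tool pointing down it reaches from about 0.35 to 0.9 m from the base axis. Payload 8.1 kg.
Tool frame: the origin (TCP) lies at the very end of the fingers, on their centre line; the grasp point (between the pads) lies 19 mm behind it; z points along the fingers, y is the line along which they close (so a half turn about z gives the same grasp; the last joint's range is limited). The gripper opens to 92 mm and grips with 3 to 60 N. Pads are 19 mm wide; open, the fingers measure 130 mm over their backs; the gripper's body (75 mm by 190 mm) begins 47 mm behind the grasp point.
Start: joints at [-1.414, 0.434, 0.025, 1.573, -0.012, 1.134, -0.075], TCP at [0.161, 0.604, 0.196] pointing down, gripper open.
Joint ranges: [-2.62, 2.62], [-0.44, 2.09], [-1.27, 1.32], [0.08, 2.57], [-1.32, 4.46], [0.12, 2], [-2.74, 2.74]. Speed limits (rad/s): [2.22, 2.22, 3.01, 3.01, 3.14, 3.14, 3.14].

## Interface

Orientations are given as a rotation vector (axis times angle).
In Python, from cell import arm gives the robot as it stands.
- The arm moves only by the tool carry_out, never from a script. Its argument "commands" is a list of rows, each a list of 7 numbers: the opening, from 0 (shut) to 1 (fully open), then the shift along the tool's x, y, z each as a share of 0.025 m, from -1 to 1, then the turn, a rotation vector about the tool's x, y, z each as a share of 0.1 rad, from -1 to 1. A call has 1 to 8 rows; each row shifts and turns the commanded pose from where the row before left it, along the tool's axes as they then stand; what a row does not reach is not made up. A row lasts 1/10 s, in which the tool goes at most 50 mm and 8.59 degrees, less where a joint would pass 70% of its speed; a pose out of reach is approached as far as the arm can. A call with a number of a shift or a turn outside -1 to 1 is refused whole. A call with a gripper value outside its range is refused whole. The fingers move at their own pace and stop on an object; "squeeze" is the grip in N (left out, the last holds). Time passes only in rows, so rows that do not move let the fingers close. It gives the time, the measured TCP pose, the force, the opening and the grip force at its end, in the units of the state.
- arm.observe(): the state, without advancing time (a new reading comes with each control period).
- arm.get_image(name): name is "side" or "top" or "wrist"; returns a dict with "pixels" (384x512x3 uint8, red, green, blue), "range_z" (384x512 float32, m along the optical axis (not along the pixel's ray), 0 where there is no reading), "mtx" (3x3 intrinsics, pixels), "R" (3x3) and "t" (3): a world point X has camera coordinates R X + t; the wrist camera has in their place "tool_from_camera" (4x4, takes a point from camera to tool coordinates, whose origin is the TCP and whose axes are the flange's). Camera axes: x right, y down, z forward; pixel columns grow to the right and rows downward; lengths in m; the calibration is good to about 2 mm. A picture is of the moment at which its call begins: read the wrist's pose just before it.
- arm.sign_off(): hands the job in; it is judged then, once.
The state is a dict: "clock": time; "joints": joint angles; "dq": joint speeds; "joint_efforts": joint torques, N m; "position": TCP position; "ee_rot": TCP orientation; "force": force on the tool from outside, world axes, zero at the start; "ft_torque": the same for the moment, N m; "width": opening from 0.0 (shut) to 1.0 (fully open); "gripper_force": force on a finger pad.
Only numpy, scipy, OpenCV 4.12 (cv2) and the standard library are available. Lean on these libraries where they do the work, as an engineer would, in place of code of your own. Each camera call takes 0.05 s, during which the arm holds its last target. There are 200 camera calls.

## Task

Swing the clamp lever on the stand fully open while the scoop still sits there, then take the scoop by its grip and tip all the pieces of root into the open hopper of the mill. Put the empty scoop back in its place on the stand with its tongue in the socket, and swing the lever fully shut over it again. Leave the jar, the bottle and the tin standing where they are.

Things in the scene. Friction and masses are not known exactly. Their poses are not given: they have to be found in the camera images.
- stand: Fixed stand: wooden plate, 8 mm thick, x' -90..135, y' +-56 mm, with a steel socket block (x' 75..125, y' +-42). Origin: underside of the plate, under the scoop's place; z up. The block is an open channel along x', floor at z 24, 56 mm wide between cheeks 36 mm high, for the scoop's tongue. Two ears, 58 mm high, at x' 82 and 118, y' -38, carry the clamp lever.
- clamp (a joint): Hinge of the clamp lever, in rad: 0 = shut (lever level across the channel, over the scoop's tongue), grows as the tip swings up and over, 2.2 = fully open (leaning back on the stand's -y' side). Stays where it is left; about 1.5 N at the tip moves it.
- clamp_hinge (a point): Point on the lever's hinge axis, at (100, -38, 46) mm in the stand's frame; the axis runs along the stand's x'.
- clamp_tip (a point): Centre of the lever's grip: a black round cross bar 18 mm in diameter, 36 mm long, lying along the stand's x', 118 mm from the hinge axis. The steel arm between is 14 mm wide, 12 mm thick. At (100, 80, 46) mm in the stand's frame when shut.
- scoop: Loose aluminium scoop pan, 0.2 kg, home on the plate, axes along the stand's, origin 8 mm above the stand's. Origin: centre of underside; z up. x' -93..66, 98 mm wide, side walls 44 high, 3 thick; back wall at +x' 54 high, with an upright (x' 58..66, to z 109) for the grip. Mouth at -x': a ramp lip 28 long, 10 high. Tongue at the back: 38 wide, x' 65..123, z 18..26 mm.
- scoop_grip (a point): Middle of the scoop's overhand grip, a black bar along x', 16 mm wide (y'), 22 mm high (z 87 to 109), x' -34 to +66; at (5, 0, 98) mm in the scoop's frame, above its centre of mass. Free space below it, the roots lie lower than z 25.
- scoop_lip (a point): Middle of the pouring lip's edge, at (-93, 0, 11) mm in the scoop's frame.
- hopper: Fixed counter mill with a square open feed hopper of sheet steel. Origin: hopper's centre, on the counter; z up. Hopper 184 mm square outside, walls 6 mm, rim at 115 mm, inner floor at 30 to 55 mm. A motor, 96 mm thick, lies along +x' from 92 to 192 mm, to height 98 mm; a small drawer at -x' reaches to -120 mm, 24 mm high.
- hopper_mouth (a point): Centre of the hopper's mouth, at rim height, 115 mm above the hopper's origin.
- jar: Bystander: amber glass jar, 60 mm in diameter, 100 mm high. Origin: centre of its underside.
- bottle: Bystander: small white bottle, 40 mm in diameter, 85 mm high. Origin: centre of its underside.
- tin: Bystander: squat white tin, 68 mm in diameter, 62 mm high. Origin: centre of its underside.
- root1: Piece of dried root, a brown knobbly lump about 24 x 20 x 16 mm, 12 g, lying loose in the scoop at the start. Origin: centre of its underside.
- root2: Piece of dried root, a brown knobbly lump about 24 x 20 x 16 mm, 12 g, lying loose in the scoop at the start. Origin: centre of its underside.
- root3: Piece of dried root, a brown knobbly lump about 24 x 20 x 16 mm, 12 g, lying loose in the scoop at the start. Origin: centre of its underside.
- root4: Piece of dried root, a brown knobbly lump about 24 x 20 x 16 mm, 12 g, lying loose in the scoop at the start. Origin: centre of its underside.
- root5: Piece of dried root, a brown knobbly lump about 24 x 20 x 16 mm, 12 g, lying loose in the scoop at the start. Origin: centre of its underside.
- root6: Piece of dried root, a brown knobbly lump about 24 x 20 x 16 mm, 12 g, lying loose in the scoop at the start. Origin: centre of its underside.
- root7: Piece of dried root, a brown knobbly lump about 24 x 20 x 16 mm, 12 g, lying loose in the scoop at the start. Origin: centre of its underside.

How it is judged:
On the way, in this order (a step that is already met when the one before it is completed fails the run):
1. the clamp lever is swung open (beyond 1.7 rad) with the scoop still in its place on the stand (value of joint clamp above 1.7 rad and x of scoop in the frame of stand between -0.02 and 0.02 m and y of scoop in the frame of stand between -0.012 and 0.012 m and z of scoop in the frame of stand below 0.016 m and angle between scoop's own z axis and vertical below 0.12 rad), for 0.2 s.
2. the scoop is tipped by more than 35 degrees with its lip over the hopper (within 120 mm of the centre of the mouth, seen from above) (angle between scoop's own z axis and vertical above 0.61 rad and horizontal distance between scoop_lip and hopper_mouth below 0.12 m), for 0.1 s.
3. the scoop is back in its place, the lever still open (beyond 1.2 rad) (value of joint clamp above 1.2 rad and x of scoop in the frame of stand between -0.02 and 0.02 m and y of scoop in the frame of stand between -0.012 and 0.012 m and z of scoop in the frame of stand below 0.016 m and angle between scoop's own z axis and vertical below 0.12 rad), for 0.1 s.
At the end, for the whole second after the job is handed in: All seven roots lie inside the hopper below its rim; the scoop stands level (within 7 degrees) and at rest in its place on the stand (within 20 mm along, 12 mm across and 8 mm in height); the clamp lever is shut (below 0.25 rad) (value of joint clamp below 0.25 rad and linear speed of scoop below 0.03 m/s and x of scoop in the frame of stand between -0.02 and 0.02 m and y of scoop in the frame of stand between -0.012 and 0.012 m and z of scoop in the frame of stand below 0.016 m and angle between scoop's own z axis and vertical below 0.12 rad and x of root1 in the frame of hopper between -0.088 and 0.088 m and y of root1 in the frame of hopper between -0.088 and 0.088 m and z of each of root1, root2, root3, root4, root5, root6, root7 in the frame of hopper below 0.11 m and x of root2 in the frame of hopper between -0.088 and 0.088 m and y of root2 in the frame of hopper between -0.088 and 0.088 m and x of root3 in the frame of hopper between -0.088 and 0.088 m and y of root3 in the frame of hopper between -0.088 and 0.088 m and x of root4 in the frame of hopper between -0.088 and 0.088 m and y of root4 in the frame of hopper between -0.088 and 0.088 m and x of root5 in the frame of hopper between -0.088 and 0.088 m and y of root5 in the frame of hopper between -0.088 and 0.088 m and x of root6 in the frame of hopper between -0.088 and 0.088 m and y of root6 in the frame of hopper between -0.088 and 0.088 m and x of root7 in the frame of hopper between -0.088 and 0.088 m and y of root7 in the frame of hopper between -0.088 and 0.088 m); the robot touches nothing.
It fails at once if the amber jar is knocked over or pushed more than 30 mm (distance of jar from where it was at the start of the episode above 0.03 m or angle between jar's own z axis and vertical above 0.3 rad).
It fails at once if the small white bottle is knocked over or pushed more than 30 mm (distance of bottle from where it was at the start of the episode above 0.03 m or angle between bottle's own z axis and vertical above 0.3 rad).
It fails at once if the squat tin is knocked over or pushed more than 30 mm (distance of tin from where it was at the start of the episode above 0.03 m or angle between tin's own z axis and vertical above 0.3 rad).
It also fails if it takes over 72 s, if anything falls off the work surface, if the arm or the gripper's body presses on something with over 40 N, if the wrist force passes 120 N, or if a joint passes its speed limit or range.

## Working session

There is one attempt and no reset: what is moved stays moved. The work goes in short steps, Python scripts to look and compute and a tool call to move; the robot and the scene stay as the last step left them, time stands still between calls to the robot, and variables do not carry over. Pictures are saved under pics/ and viewed, at most 10 in all, crops included, and the job is handed in when it is done.

Besides the shell and the picture viewer there is one more tool, called after "Emit:" as name(argument=value, ...) on one line, values as JSON. carry_out: Moves the arm, as the interface text tells. Shift numbers are shares of 0.025 m and turn numbers shares of 0.1 rad, none past 1 either way. Its arguments: {"type":"object","properties":{"commands":{"type":"array"},"squeeze":{"type":"number"}},"required":["commands"]}

```bash
mkdir -p pics; ls; cat > h.py <<'E'
import numpy as np,cv2
from scipy.spatial.transform import Rotation as R
from cell import arm
def world(im,u,v,z=None):
    z=im["range_z"][v,u] if z is None else z
    K=im["mtx"]; c=np.array([(u-K[0,2])*z/K[0,0],(v-K[1,2])*z/K[1,1],z])
    return im["R"].T@(c-im["t"])
def cloud(im):
    v,u=np.mgrid[:384,:512]; z=im["range_z"]; K=im["mtx"]
    c=np.stack([(u-K[0,2])*z/K[0,0],(v-K[1,2])*z/K[1,1],z],-1)
    return (c-im["t"])@im["R"]
def onplane(im,u,v,h):
    K=im["mtx"]; d=im["R"].T@np.array([(u-K[0,2])/K[0,0],(v-K[1,2])/K[1,1],1]); o=-im["R"].T@im["t"]
    return o+d*(h-o[2])/d[2]
E
python3 - <<'E'
from h import *
s=arm.observe(); print(s)
for n in("top","side"):
    im=arm.get_image(n); np.savez(n+"0.npz",**{k:v for k,v in im.items()})
    print(n,-im["R"].T@im["t"],im["R"][2],im["mtx"][0,0])
    cv2.imwrite(f"pics/{n}0.png",cv2.resize(im["pixels"][...,::-1],(768,576)))
E
```

```text
pics
{'clock': 0.0, 'joints': array([-1.413571  ,  0.43520533,  0.02497597,  1.57412083, -0.01162549,
        1.13394863, -0.07510321]), 'dq': array([-1.75820031e-03, -2.55511223e-04, -1.75302615e-03,  6.46956910e-04,
       -2.31192422e-03,  1.38894353e-04, -5.62693657e-05]), 'joint_efforts': array([ 1.36647395e-03, -6.67841792e+01,  9.85697508e-01, -3.14446235e+01,
       -6.04441040e-02,  4.28821868e-02,  1.77766851e-04]), 'position': array([0.1604796 , 0.60347193, 0.1951468 ]), 'ee_rot': array([-4.07110100e-01, -3.11501972e+00,  2.41070667e-03]), 'force': array([ 0.41849788, -0.25549929,  0.00908888]), 'ft_torque': array([-0.00434678,  0.0132661 , -0.03480962]), 'gripper_force': 0.0, 'width': 0.9987157032190056}
top [0.37914975 0.00424565 1.27186143] [ 0.08136429  0.00178609 -0.99668283] 485.25321987261447
side [ 0.37001397 -0.88530487  0.7496985 ] [ 0.07037539  0.80834852 -0.58448265] 453.66395246031607
```

View pics/top0.png

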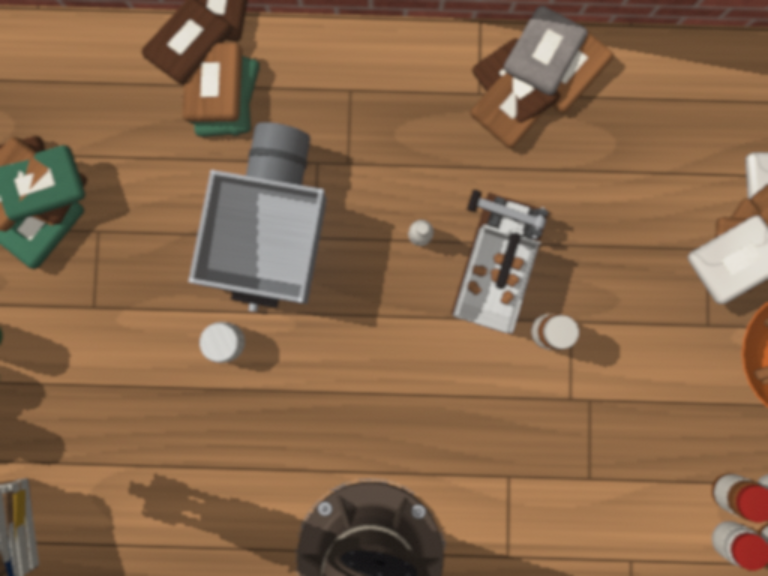

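View pics/side0.png

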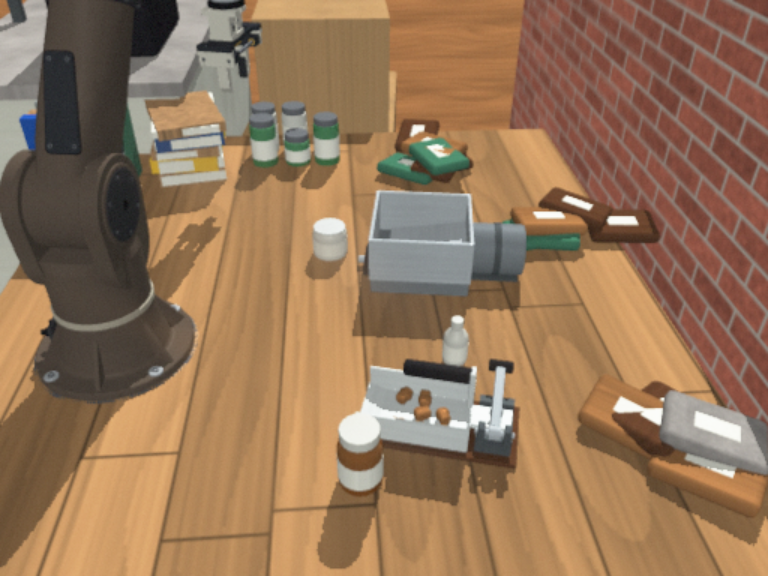

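Top view: hopper rim corners (212,172),(323,190),(305,302),(190,283); tin (221,342), bottle (420,232), jar (556,332); scoop grip from (516,237) to (503,285), lever tip at (475,200). The side view confirms the lever lies shut across the socket, with its hinge on the jar side.

```bash
cat >> h.py <<'E'
def load(n): return dict(np.load(n))
def rect(P):
    c,s,a=cv2.minAreaRect((P[:,:2]*1000).astype(np.float32)); return np.round(c,1),np.round(s,1),round(a,1)
def box(im,u0,v0,u1,v1,z0,z1,dark=None):
    C=cloud(im); m=np.zeros((384,512),bool); m[v0:v1,u0:u1]=1
    m&=(C[...,2]>z0)&(C[...,2]<z1)
    if dark: m&=im["pixels"].max(-1)<dark
    m=cv2.morphologyEx(m.astype(np.uint8),cv2.MORPH_OPEN,np.ones((2,2)))>0
    return C[m]
E
python3 - <<'E'
from h import *
t,s=load("top0.npz"),load("side0.npz")
def rep(n,P): print(n,len(P),*rect(P),"z",np.round(np.percentile(P[:,2],[5,50,95])*1000,1), "mean",np.round(P.mean(0)*1000,1))
rep("rim",box(t,120,105,220,205,.105,.125))
rep("grip t",box(t,320,150,350,200,.09,.13,80))
rep("grip s",box(s,262,235,320,258,.09,.13,80))
rep("bar t",box(t,308,122,324,145,.03,.09,80))
rep("bar s",box(s,322,235,345,252,.02,.09,80))
rep("walls t",box(t,295,145,365,230,.044,.058))
rep("walls s",box(s,235,240,320,305,.044,.058))
rep("plate t",box(t,295,110,370,230,.004,.012))
rep("arm t",box(t,320,125,368,155,.042,.075))
rep("jar",box(t,350,205,392,238,.085,.12))
rep("bottle",box(t,270,143,292,168,.06,.12))
rep("tin",box(t,130,212,165,245,.05,.08))
E
```

```text
rim 865 [521.2 142.5] [333.  215.1] 77.1 z [ 74.1 111.4 116.8] mean [527.2 200.6 111. ]
grip t 210 [ 439.7 -133.2] [ 63.3 293.6] 36.0 z [ 17.3 115.1 119.1] mean [ 495.2 -208.6  106.6]
grip s 440 [ 443.8 -522. ] [741.2  91.3] 80.2 z [ 44.9 109.5 117.4] mean [ 496.  -217.4  111.8]
bar t 71 [497.2 -89.8] [ 21.4 301.1] 55.5 z [-0.4 68.2 72. ] mean [ 595.2 -156.    79.2]
bar s 84 [ 611.1 -133.2] [77.1 35.1] 72.2 z [ 0.4 67.5 72. ] mean [ 602.4 -158.    60.8]
walls t 229 [ 479.4 -143.4] [290.3 207.5] 88.6 z [-3.3 48.2 58.4] mean [ 505.8 -245.2   43.1]
walls s 314 [ 463.1 -513.7] [752.4 145.1] 86.8 z [41.6 47.6 52.7] mean [ 468.3 -226.1   49.3]
plate t 543 [ 463.4 -169. ] [160.8 350.1] 50.6 z [ 5.7 10.9 36.5] mean [ 494.3 -192.7   23.8]
arm t 368 [ 517.7 -126.6] [ 95.3 369. ] 32.2 z [13.9 55.6 64.8] mean [ 575.6 -226.4   61.9]
jar 401 [ 387.7 -173.3] [354.6  51.4] 88.5 z [  1.9  98.4 102.8] mean [ 383.9 -295.9   97.6]
bottle 68 [472.5 -32. ] [ 21.  199.1] 62.8 z [57.2 82.2 88. ] mean [544.5 -69.2  93.5]
tin 519 [352.3 150.8] [ 62.  294.6] 1.9 z [49.4 60.5 64.9] mean [350.6 260.1  61.5]
```

```bash
python3 - <<'E'
s=open('h.py').read()
i=s.index("    m=cv2.morph"); s=s[:i]+'''    m&=im["range_z"]>0
    n,l,st,_=cv2.connectedComponentsWithStats(m.astype(np.uint8))
    return C[l==1+np.argmax(st[1:,4])]
'''
open('h.py','w').write(s)
E
python3 - <<'E'
from h import *
t,s=load("top0.npz"),load("side0.npz")
def rep(n,P): print(n,len(P),*rect(P),"z",np.round(np.percentile(P[:,2],[5,50,95])*1000,1), "mean",np.round(P.mean(0)*1000,1))
rep("rim",box(t,120,105,220,205,.105,.125))
rep("grip t",box(t,320,150,350,200,.1,.13,80))
rep("grip s",box(s,262,235,320,258,.1,.13,80))
rep("bar t",box(t,308,122,324,145,.04,.09,80))
rep("bar s",box(s,322,235,345,252,.04,.09,80))
rep("walls t",box(t,295,145,365,230,.044,.058))
rep("walls s",box(s,235,240,320,305,.044,.058))
rep("plate t",box(t,295,110,370,230,.004,.012))
rep("arm t",box(t,320,125,368,155,.042,.075))
rep("jar",box(t,350,205,392,238,.085,.12))
rep("bottle",box(t,270,143,292,168,.06,.12))
rep("tin",box(t,130,212,165,245,.05,.08))
for n,im,(a,b,c,d) in(("t",t,(290,110,380,235)),("s",s,(215,225,355,340))):
    cv2.imwrite(f"pics/crop_{n}.png",cv2.resize(im["pixels"][b:d,a:c,::-1],None,fx=5 if n=='s' else 4.8,fy=5 if n=='s' else 4.8,interpolation=cv2.INTER_CUBIC))
E
```

```text
rim 875 [526.7 200.4] [185.1 184.7] 81.6 z [107.8 113.4 117.2] mean [529.7 203.1 113.2]
grip t 212 [ 497.  -204.8] [15.8 88.4] 74.0 z [111.2 115.1 119. ] mean [ 497.  -204.5  115.2]
grip s 408 [ 494.5 -210.8] [13.7 90.2] 75.7 z [101.5 112.5 117.7] mean [ 494.9 -212.4  111.1]
bar t 71 [ 600.9 -155. ] [13.3 33.2] 78.6 z [65.  69.2 71.9] mean [ 599.8 -154.9   68.8]
bar s 84 [ 598.7 -160.9] [12.4 33.2] 76.2 z [60.6 69.2 72.2] mean [ 598.5 -162.    67.8]
walls t 128 [ 560.4 -249.5] [33.5 58.1] 1.0 z [45.5 52.7 57.1] mean [ 565.9 -256.7   52.2]
walls s 234 [ 469.  -248.2] [  8.3 134.9] 73.8 z [45.  50.3 53.4] mean [ 472.  -250.3   49.6]
plate t 515 [ 476.  -201.4] [ 87.9 142.3] 74.2 z [ 6.1  9.9 11.8] mean [ 453.5 -200.8    9.6]
arm t 339 [ 578.7 -221.3] [114.6  44.3] 85.0 z [47.  56.3 64.8] mean [ 581.4 -229.4   56.5]
jar 401 [ 387.1 -294.7] [50.6 53.5] 2.3 z [ 93.4  98.5 102.6] mean [ 386.4 -293.1   98.3]
bottle 78 [549.9 -69.6] [25.7 25.2] 1.6 z [60.6 82.5 87.2] mean [548.3 -67.6  76.9]
tin 531 [354.  263.7] [63.2 64.2] 66.4 z [53.5 60.5 64.9] mean [353.1 262.5  60.2]
```

View pics/crop_t.png

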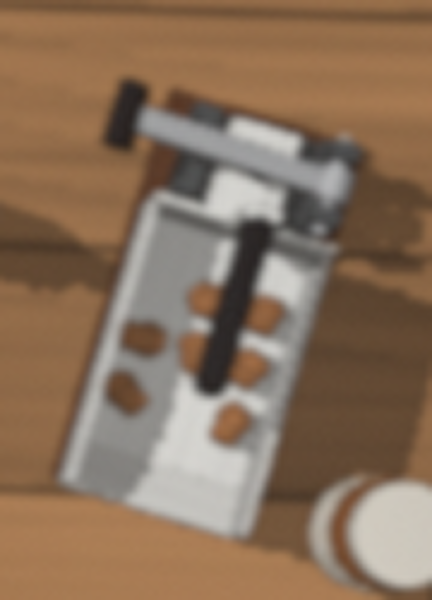

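View pics/crop_s.png

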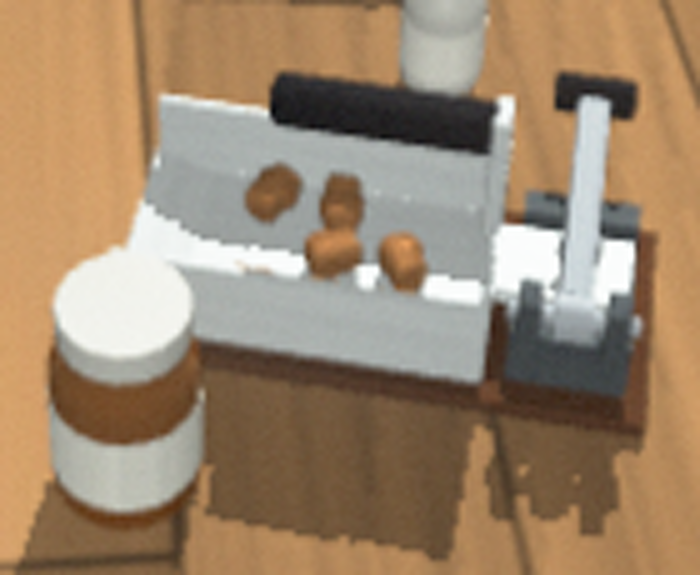

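The enlarged crops show the lever shut across the channel: bar at about (125,115) in the top crop, hinge at the jar side. Six or seven roots are under and left of the grip, and the scoop looks seated. Stand origin ≈ (0.485, -0.2035), yaw ≈ -15.5°. Hopper centre ≈ (0.527, 0.200), yaw ≈ -8.4°. I'll move towards the lever bar now.

Emit:
carry_out(commands=[[1,-1,-1,0,0,0,0],[1,-1,-1,0,0,0,0],[1,-1,-1,0,0,0,0],[1,-1,-1,0,0,0,0],[1,-1,-1,0,0,0,0],[1,-1,-1,0,0,0,0],[1,-1,-1,0,0,0,0],[1,-1,-1,0,0,0,0]])

```text
clock: 0.9
position: [0.3029, 0.3578, 0.1957]
ee_rot: [-0.407, -3.115, 0.001]
force: [1.0, 0.1, 0.4]
width: 1.003
gripper_force: 0.0
```

Emit:
carry_out(commands=[[1,-1,-1,0,0,0,0],[1,-1,-1,0,0,0,0],[1,-1,-1,0,0,0,0],[1,-1,-1,0,0,0,0],[1,-1,-1,0,0,0,0],[1,-1,-1,0,0,0,0],[1,-1,-1,0,0,0,0],[1,-1,-1,0,0,0,0]])

```text
clock: 1.7
position: [0.4447, 0.1133, 0.1959]
ee_rot: [-0.407, -3.115, -0.0]
force: [1.1, -0.1, -0.8]
width: 1.002
gripper_force: 0.0
```

Emit:
carry_out(commands=[[1,-1,-1,0,0,0,0],[1,-1,-1,0,0,0,0],[1,-1,-1,0,0,0,0],[1,-1,-1,0,0,0,0],[1,-1,-1,0,0,0,0],[1,-1,-1,0,0,0,0],[1,0,0,0,0,0,1],[1,0,0,0,0,0,1]])

```text
clock: 2.5
position: [0.5507, -0.0705, 0.1954]
ee_rot: [-0.726, -3.056, 0.001]
force: [0.0, 0.3, -0.4]
width: 1.003
gripper_force: 0.0
```

Emit:
carry_out(commands=[[1,0,0,0,0,0,1],[1,0,0,0,0,0,1],[1,0,0,0,0,0,1],[1,0,0,0,0,0,1],[1,0,0,0,0,0,1],[1,0,0,0,0,0,1],[1,0,0,0,0,0,1],[1,0,0,0,0,0,1]])

```text
clock: 3.3
position: [0.5504, -0.0687, 0.1956]
ee_rot: [-1.855, -2.534, 0.001]
force: [-0.1, -0.1, 0.2]
width: 0.996
gripper_force: 0.0
```

Emit:
carry_out(commands=[[1,0,0,0,0,0,1],[1,0,0,0,0,0,1],[1,0,0,0,0,0,1],[1,0,0,0,0,0,1],[1,0,0,0,0,0,1],[1,0,0,0,0,0,0.8],[1,0,0,0,0,0,0]])

```text
clock: 4.0
position: [0.5505, -0.0686, 0.1956]
ee_rot: [-2.5, -1.902, 0.001]
force: [-0.3, -0.1, -1.5]
width: 0.998
gripper_force: 0.0
```

```bash
cat >> h.py <<'E'
YAW=np.deg2rad(-15.5); O=np.array([.485,-.2035,0])
S=R.from_euler('z',YAW)
def st(p): return O+S.apply(np.array(p)/1000.)     # stand mm -> world m
def inst(X): return S.inv().apply(np.asarray(X)-O)*1000
def delta(P,rot=None,s=None):
    "shift shares and turn shares in present tool axes to world TCP P, orientation rot"
    s=s or arm.observe(); Q=R.from_rotvec(s["ee_rot"])
    print("shift",np.round(Q.inv().apply(P-s["position"])/.025,2), "turn",None if rot is None else np.round((Q.inv()*rot).as_rotvec()/.1,2))
def tool(xdir_stand_deg,S_=None):
    "tool down with tool x at given angle in the stand frame"
    a=YAW+np.deg2rad(xdir_stand_deg); x=np.array([np.cos(a),np.sin(a),0]); z=np.array([0,0,-1.]); return R.from_matrix(np.c_[x,np.cross(z,x),z])
def wrist():
    s=arm.observe(); im=arm.get_image("wrist"); T=im["tool_from_camera"]; Q=R.from_rotvec(s["ee_rot"]).as_matrix()
    A=Q@T[:3,:3]; b=Q@T[:3,3]+s["position"]; im["R"]=A.T; im["t"]=-A.T@b; return im
E
python3 - <<'E'
from h import *
im=wrist(); np.savez("w0.npz",**im); print(-im["R"].T@im["t"])
cv2.imwrite("pics/w0.png",cv2.resize(im["pixels"][...,::-1],(768,576)))
s=arm.observe(); print(R.from_rotvec(s["ee_rot"]).as_matrix().round(3), s["joints"].round(2))
delta(st((100,79,0))+[0,0,.14],tool(90))
E
```

```text
[0.57302076 0.01333913 0.38439286]
[[ 0.264  0.965 -0.001]
 [ 0.965 -0.264 -0.   ]
 [-0.    -0.001 -1.   ]] [-0.57  0.39  0.82  1.79 -0.32  1.1   0.1 ]
shift [-2.75  2.91  2.22] turn [-0.01  0.    0.03]
```

View pics/w0.png

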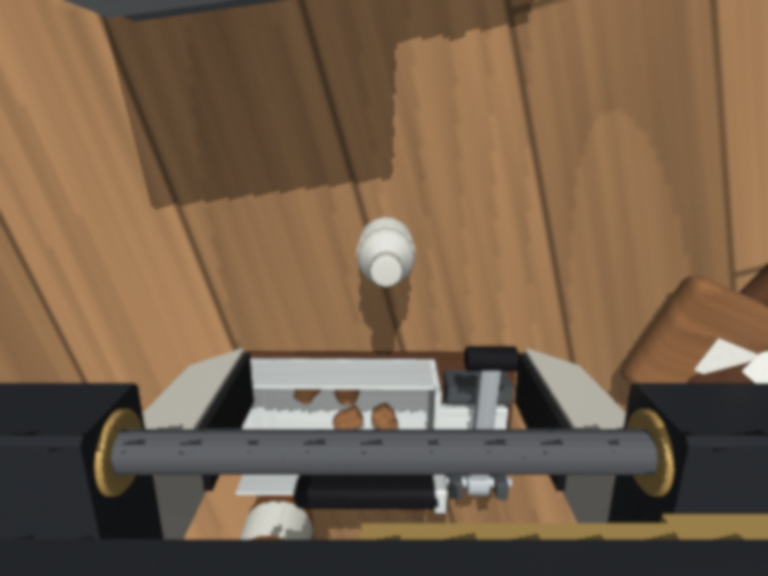

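The wrist view shows the bar at about (491,358), the scoop's +y' wall from (250,362) to (437,362), and the bottle at (386,255).

```bash
python3 - <<'E'
from h import *
w=load("w0.npz")
P=box(w,305,228,350,250,.045,.09,70); print(len(P),rect(P),P.mean(0),"stand",inst(P.mean(0)), np.percentile(P[:,2],[5,95]))
for u,v,h in((170,240,.052),(290,241,.052),(310,231,.06+0.0),(346,232,.06),(166,235,.008),):
    print(u,v,w["range_z"][v,u],inst(onplane(w,u,v,h)).round(1), inst(world(w,u,v)).round(1))
E
```

```text
573 (array([ 602.8, -154.9]), array([16.6, 35.8]), 75.5) [ 0.60222393 -0.1525603   0.06897698] stand [99.34750817 80.41378177 68.976981  ] [0.0621225 0.0721564]
170 240 0.41158208 [-66.7  71.   52. ] [-78.4  50.8  10.6]
290 241 0.41509306 [63.8 69.7 52. ] [68.7 48.   7.7]
310 231 0.35307124 [83.5 85.2 60. ] [83.4 85.5 60.7]
346 232 0.4188192 [121.5  84.   60. ] [138.7  56.9   0.8]
166 235 0.41493908 [-83.5  56.3   8. ] [-84.1  55.2   5.6]
```

Emit:
carry_out(commands=[[1,-0.92,0.97,0,0,0,0],[1,-0.92,0.97,0,0,0,0],[1,-0.92,0.97,0,0,0,0],[1,0,0,1,0,0,0],[1,0,0,1,0,0,0],[1,0,0,1,0,0,0],[1,0,0,1,0,0,0],[1,0,0,1,0,0,0]])

```text
clock: 4.85
position: [0.6024, -0.1546, 0.0698]
ee_rot: [-2.496, -1.907, 0.0]
force: [-0.2, -1.0, 0.5]
width: 1.001
gripper_force: 0.0
```

Emit:
carry_out(commands=[[1,0,0,1,0,0,0],[1,0,0,0.14,0,0,0],[0.6,0,0,0,0,0,0],[0,0,0,0,0,0,0],[0,0,0,0,0,0,0],[0,0,0,0,0,0,0],[0,0,0,0,0,0,0],[0,0,0,0,0,0,0]], squeeze=15)

```text
clock: 5.65
position: [0.6028, -0.1546, 0.0427]
ee_rot: [2.499, 1.903, 0.001]
force: [0.5, 0.1, -0.4]
width: 0.525
gripper_force: 0.0
```

```bash
python3 - <<'E'
from h import *
s=arm.observe(); print({k:np.round(s[k],3) for k in("clock","joints","position","force","width","gripper_force")}, inst(s["position"]).round(1))
E
```

```text
{'clock': np.float64(5.65), 'joints': array([-0.276,  0.671,  0.681,  1.779, -0.531,  0.883,  0.378]), 'position': array([ 0.603, -0.155,  0.043]), 'force': array([ 0.489,  0.133, -0.409]), 'width': np.float64(0.525), 'gripper_force': np.float64(0.0)} [100.4  78.6  42.7]
```

Emit:
carry_out(commands=[[0,0,0,0,0,0,0],[0,0,0,0,0,0,0],[0,0,0,0,0,0,0],[0,0,0,0,0,0,0],[0,-0.21,0,-0.92,0,0,0],[0,-0.39,0,-0.86,0,0,0]])

```text
clock: 6.25
position: [0.5983, -0.1683, 0.0869]
ee_rot: [-2.497, -1.904, 0.001]
force: [1.6, 0.7, 0.4]
width: 0.021
gripper_force: 0.0
```

```bash
python3 - <<'E'
from h import *
im=arm.get_image("side"); np.savez("s1.npz",**im); c=im["pixels"][180:330,250:400,::-1]
cv2.imwrite("pics/s1.png",cv2.resize(c,(600,600),interpolation=cv2.INTER_CUBIC))
s=arm.observe(); print(s["width"],inst(s["position"]).round(1))
E
```

```text
0.01170270849144678 [101.9  60.8  91. ]
```

View pics/s1.png

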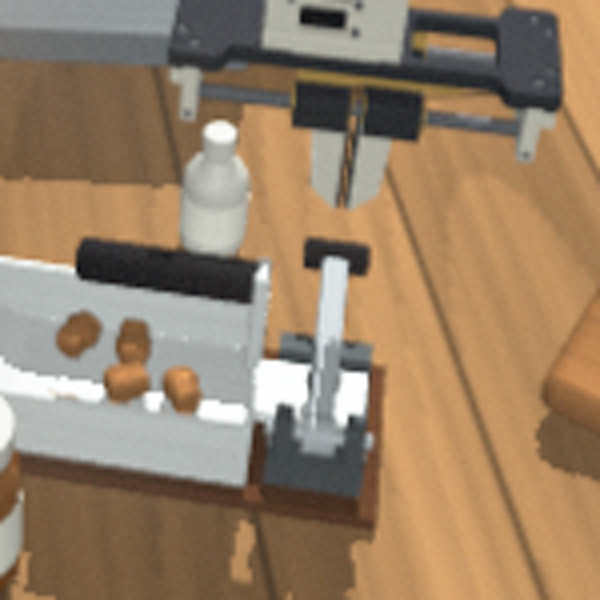

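The picture shows the shut gripper tip at (345,205), above the bar at (337,257). The bar was not gripped, so I'm measuring it again.

```bash
python3 - <<'E'
from h import *
s=load("s1.npz"); P=box(s,325,238,344,252,.03,.12,70); print(len(P),rect(P),inst(P.mean(0)),np.percentile(P[:,2],[5,50,95]))
t=arm.get_image("top"); 
w=wrist(); np.savez("w1.npz",**w)
s=arm.observe(); p=s["position"]
for im,n in((t,"top"),(w,"wrist")):
    c=im["R"]@p+im["t"]; q=im["mtx"]@c; print(n,"tcp pix",(q[:2]/q[2]).round(1),"depth",c[2])
cv2.imwrite("pics/tw1.png",np.hstack([cv2.resize(t["pixels"][90:210,280:380,::-1],(400,480)),cv2.resize(w["pixels"][144:384,160:360,::-1],(400,480))]))
E
```

```text
74 (array([ 599.2, -160.4]), array([13. , 33.5]), 73.9) [97.9634608  70.02211604 67.81142975] [0.06065999 0.06858601 0.0721501 ]
top tcp pix [323.  132.8] depth 1.1972961234442685
wrist tcp pix [255.1 227. ] depth 0.2068712437709104
```

View pics/tw1.png

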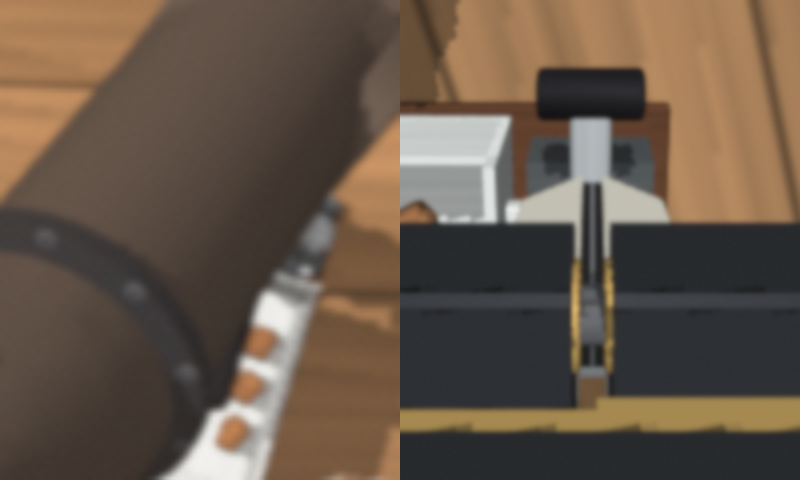

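The bar hasn't moved and is lined up with the fingers in x'. I'll open, drop over it again and watch the fingers close.

Emit:
carry_out(commands=[[0.8,0.78,0,0,0,0,0],[0.8,0,0,0,0,0,0],[0.8,0,0,0,0,0,0],[0.8,0,0,0,0,0,0],[0.8,0,0,0,0,0,0],[0.8,0,0,0,0,0,0],[0.8,0,0,1,0,0,0],[0.8,0,0,1,0,0,0]], squeeze=40)

```text
clock: 7.2
position: [0.6045, -0.1508, 0.037]
ee_rot: [2.498, 1.902, 0.002]
force: [-1.1, -0.1, -0.0]
width: 0.656
gripper_force: 0.0
```

Emit:
carry_out(commands=[[0,0,0,0.05,0,0,0],[0,0,0,0,0,0,0],[0,0,0,0,0,0,0]])

```text
clock: 7.5
position: [0.6045, -0.1509, 0.0369]
ee_rot: [2.499, 1.902, 0.001]
force: [-0.2, -0.7, 0.2]
width: 0.494
gripper_force: 0.0
```

Emit:
carry_out(commands=[[0,0,0,0,0,0,0],[0,0,0,0,0,0,0],[0,0,0,0,0,0,0]])

```text
clock: 7.8
position: [0.6052, -0.1509, 0.0367]
ee_rot: [2.497, 1.902, 0.003]
force: [3.7, -0.5, 0.6]
width: 0.367
gripper_force: 40.0
```

Emit:
carry_out(commands=[[0,0,0,0,0,0,0],[0,0,0,0,0,0,0]])

```text
clock: 8.0
position: [0.6052, -0.1508, 0.0364]
ee_rot: [2.497, 1.902, 0.002]
force: [6.1, -2.1, 1.1]
width: 0.368
gripper_force: 40.0
```

Emit:
carry_out(commands=[[0,-0.21,0,-0.92,0,0,0],[0,-0.39,0,-0.86,0,0,0]])

```text
clock: 8.2
position: [0.6003, -0.1672, 0.0806]
ee_rot: [2.497, 1.901, -0.003]
force: [5.8, -13.2, -11.4]
width: 0.367
gripper_force: 40.0
```

Emit:
carry_out(commands=[[0,-0.55,0,-0.76,0,0,0],[0,-0.7,0,-0.64,0,0,0],[0,-0.81,0,-0.48,0,0,0]])

```text
clock: 8.5
position: [0.5857, -0.2149, 0.1278]
ee_rot: [-2.499, -1.903, 0.0]
force: [0.7, -0.1, -0.3]
width: 0.242
gripper_force: 0.0
```

```bash
python3 - <<'E'
from h import *
im=arm.get_image("side"); np.savez("s2.npz",**im)
print(im["pixels"].shape)
C=cloud(im); m=(im["pixels"].max(-1)<60); I=S.inv().apply(C.reshape(-1,3)-O).reshape(C.shape)*1000
m&=(abs(I[...,0]-100)<22)&(I[...,1]>-150)&(I[...,1]<130)&(I[...,2]>50)&(I[...,2]<190)
n,l,stt,ce=cv2.connectedComponentsWithStats(m.astype(np.uint8))
for i in range(1,n):
    if stt[i,4]>15: print(stt[i],I[l==i].mean(0).round(1))
cv2.imwrite("pics/s2.png",cv2.resize(im["pixels"][150:320,250:400,::-1],(600,600),interpolation=cv2.INTER_CUBIC))
E
```

```text
(384, 512, 3)
[328 227  17   9  96] [ 98.3  19.  147.6]
```

View pics/s2.png

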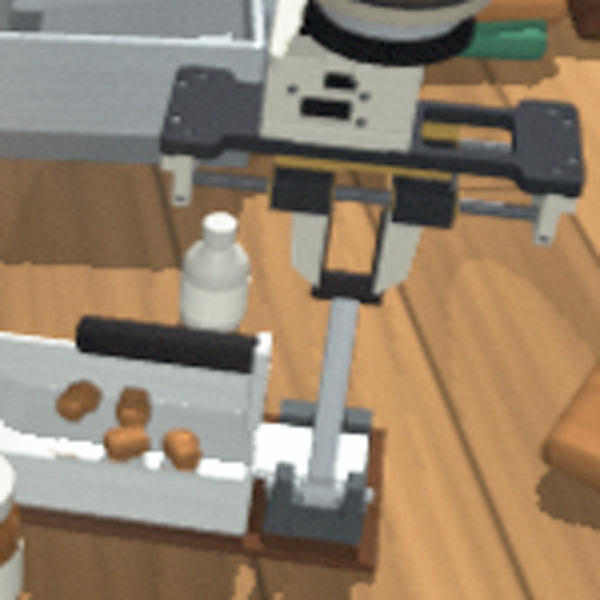

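The lever stands at about 1 rad, with its bar at the fingertips near (347,287). I'll lift clear, shut the fingers and push the bar over from its +y' side.

Emit:
carry_out(commands=[[0.4,-0.2,0,0,0,0,0],[0.4,0,0,-1,0,0,0],[0.4,0,0,-1,0,0,0],[0,0,0,-0.7,0,0,0],[0,0.9,0,0,0,0,0],[0,0.9,0,0,0,0,0],[0,0.2,0,0,0,0,0],[0,0,0,0,0,0,0]])

```text
clock: 9.35
position: [0.5979, -0.1692, 0.1937]
ee_rot: [-2.495, -1.906, 0.001]
force: [-0.8, -0.1, 1.1]
width: 0.028
gripper_force: 0.0
```

```bash
cat >> h.py <<'E'
def lever():
    im=arm.get_image("side")
    C=cloud(im); m=(im["pixels"].max(-1)<60); I=S.inv().apply(C.reshape(-1,3)-O).reshape(C.shape)*1000
    m&=(abs(I[...,0]-100)<22)&(I[...,1]>-170)&(I[...,1]<130)&(I[...,2]>50)&(I[...,2]<190)
    n,l,stt,ce=cv2.connectedComponentsWithStats(m.astype(np.uint8))
    for i in range(1,n):
        if stt[i,4]>25: a=I[l==i].mean(0)+[0,6,-3]; print(stt[i],a.round(1),"theta",np.arctan2(a[2]-46,a[1]+38).round(2))
    s=arm.observe(); print(s["clock"],"tcp stand",inst(s["position"]).round(1),"w",s["width"].round(3),"F",s["force"].round(1),"j",s["joints"].round(2))
    return im
E
python3 -c "
from h import *
lever()"
```

```text
[328 227  17   9 112] [ 98.5  25.8 144.1] theta 0.99Traceback (most recent call last):
  File "<string>", line 3, in <module>
    lever()
    ~~~~~^^
  File "h.py", line 46, in lever
    s=arm.observe(); print(s["clock"],"tcp stand",inst(s["position"]).round(1),"w",s["width"].round(3),"F",s["force"].round(1),"j",s["joints"].round(2))
                                                                                   ^^^^^^^^^^^^^^^^
AttributeError: 'float' object has no attribute 'round'
```

Emit:
carry_out(commands=[[0,0,0,0.8,0,0,0],[0,0,0,0.8,0,0,0],[0,0,0,0.7,0,0,0],[0,-0.6,0,0,0,0,0],[0,-0.6,0,0,0,0,0],[0,-0.6,0,0,0,0,0],[0,-0.6,0,0,0,0,0]])

```text
clock: 10.1
position: [0.5817, -0.2318, 0.1383]
ee_rot: [2.5, 1.9, 0.001]
force: [0.8, -0.9, 0.9]
width: 0.004
gripper_force: 0.0
```

Emit:
carry_out(commands=[[0,-0.6,0,0,0,0,0],[0,-0.6,0,0,0,0,0],[0,-0.6,0,0,0,0,0],[0,-0.6,0,0,0,0,0],[0,-0.5,0,0,0,0,0],[0,-0.4,0,0,0,0,0],[0,0,0,0,0,0,0]])

```text
clock: 10.8
position: [0.5593, -0.3104, 0.1373]
ee_rot: [2.501, 1.9, -0.001]
force: [0.7, -0.8, -0.2]
width: 0.005
gripper_force: 0.0
```

```bash
sed -i 's/s\["width"\].round(3)/s["width"]/' h.py; python3 -c "
from h import *
im=lever(); np.savez('s3.npz',**im)"
```

```text
10.85 tcp stand [100.4 -81.7 137.1] w 0.006340989874831555 F [ 0.5 -0.6  0.5] j [-0.05  0.59  0.74  1.65 -0.44  1.08  0.55]
```

```bash
python3 - <<'E'
from h import *
im=load("s3.npz")
for p in((100,-107,141),(100,-98,148),(100,-38,46)):
    q=im["mtx"]@(im["R"]@st(p)+im["t"]); print(p,(q[:2]/q[2]).round())
a=im["pixels"][170:320,250:400,::-1]; cv2.imwrite("pics/s3.png",cv2.resize(a,(600,600),interpolation=cv2.INTER_CUBIC))
E
```

```text
(100, -107, 141) [333. 279.]
(100, -98, 148) [334. 273.]
(100, -38, 46) [330. 287.]
```

View pics/s3.png

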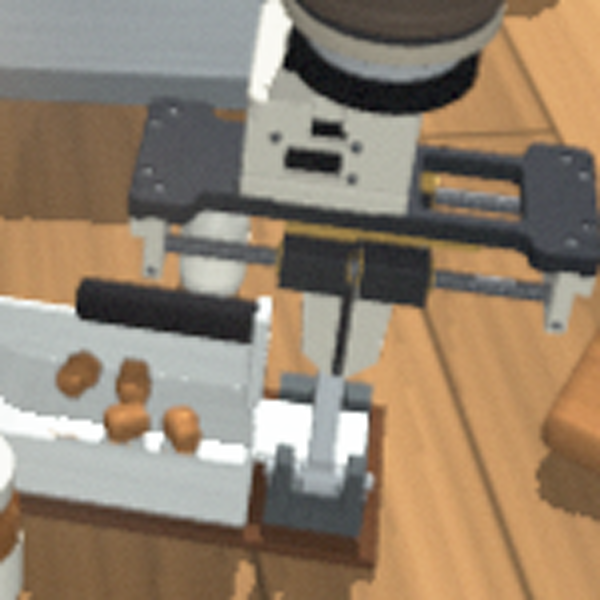

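```bash
python3 - <<'E'
from h import *
for f in("s2.npz","s3.npz"):
    im=load(f)
    for v in range(256,290,3):
        print(v,inst(world(im,331,v)).round(0),im["pixels"][v,331], end=' | ')
    print()
w=wrist(); np.savez("w3.npz",**w); t=arm.get_image("top"); np.savez("t3.npz",**t)
for th in(1.,1.57,2.1):
    p=(100,-38+118*np.cos(th),46+118*np.sin(th))
    for im in (load("s3.npz"),w,t):
        q=im["mtx"]@(im["R"]@st(p)+im["t"]); print(th,(q[:2]/q[2]).round(),end=' ')
E
```

```text
256 [ 94.  -9. 104.] [167 176 178] | 259 [ 95. -10.  97.] [166 175 175] | 262 [ 96. -15.  93.] [165 173 176] | 265 [ 96. -18.  88.] [164 169 174] | 268 [ 97. -23.  85.] [165 171 175] | 271 [ 98. -25.  79.] [164 174 177] | 274 [ 98. -29.  74.] [169 175 178] | 277 [ 99. -33.  69.] [166 174 178] | 280 [100. -36.  64.] [166 173 176] | 283 [101. -37.  57.] [165 172 176] | 286 [101. -44.  56.] [142 149 151] | 289 [102. -49.  52.] [163 172 174] | 
256 [ 91. -94. 185.] [180 181 168] | 259 [ 92. -94. 178.] [181 181 168] | 262 [ 93. -93. 169.] [181 179 166] | 265 [ 96. -20.  91.] [168 175 180] | 268 [ 97. -20.  82.] [172 178 181] | 271 [ 98. -25.  79.] [172 179 182] | 274 [ 98. -27.  72.] [170 180 183] | 277 [ 99. -31.  68.] [171 180 183] | 280 [100. -35.  64.] [169 177 180] | 283 [101. -37.  57.] [173 180 183] | 286 [101. -45.  56.] [146 152 157] | 289 [102. -48.  51.] [171 181 183] | 
1.0 [337. 230.] 1.0 [256.  36.] 1.0 [341. 134.] 1.57 [336. 244.] 1.57 [256. 171.] 1.57 [370. 140.] 2.1 [334. 273.] 2.1 [256. 262.] 2.1 [392. 149.]
```

```bash
python3 - <<'E'
from h import *
for f,cols,vs in(("s3.npz",(334,336,338,340,345),range(250,272,2)),("s1.npz",(334,336,338,340),range(222,240,2))):
    im=load(f)
    for u in cols:
        print(f,u,[(v,*inst(world(im,u,v)).round(0).astype(int)) for v in vs])
im=load("s3.npz")
for p in((100.4,-81.7,137),(100.4,-91,137),(100.4,-91,165)):
    q=im["mtx"]@(im["R"]@st(p)+im["t"]); print(p,(q[:2]/q[2]).round(1))
E
```

```text
s3.npz 334 [(250, np.int64(95), np.int64(-94), np.int64(200)), (252, np.int64(95), np.int64(-94), np.int64(196)), (254, np.int64(96), np.int64(-94), np.int64(191)), (256, np.int64(96), np.int64(-92), np.int64(184)), (258, np.int64(97), np.int64(-92), np.int64(180)), (260, np.int64(97), np.int64(-94), np.int64(176)), (262, np.int64(101), np.int64(-17), np.int64(97)), (264, np.int64(102), np.int64(-17), np.int64(91)), (266, np.int64(102), np.int64(-17), np.int64(86)), (268, np.int64(103), np.int64(-19), np.int64(82)), (270, np.int64(103), np.int64(-26), np.int64(83))]
s3.npz 336 [(250, np.int64(98), np.int64(-93), np.int64(200)), (252, np.int64(99), np.int64(-92), np.int64(194)), (254, np.int64(99), np.int64(-93), np.int64(191)), (256, np.int64(100), np.int64(-93), np.int64(186)), (258, np.int64(100), np.int64(-93), np.int64(181)), (260, np.int64(101), np.int64(-95), np.int64(179)), (262, np.int64(101), np.int64(-92), np.int64(171)), (264, np.int64(106), np.int64(-16), np.int64(91)), (266, np.int64(109), np.int64(37), np.int64(33)), (268, np.int64(107), np.int64(-14), np.int64(77)), (2
[... 3025 characters left out ...]
110), np.int64(181), np.int64(1)), (236, np.int64(110), np.int64(174), np.int64(0)), (238, np.int64(111), np.int64(164), np.int64(3))]
s1.npz 340 [(222, np.int64(105), np.int64(53), np.int64(144)), (224, np.int64(105), np.int64(52), np.int64(140)), (226, np.int64(106), np.int64(51), np.int64(135)), (228, np.int64(106), np.int64(51), np.int64(130)), (230, np.int64(107), np.int64(54), np.int64(122)), (232, np.int64(114), np.int64(189), np.int64(2)), (234, np.int64(115), np.int64(180), np.int64(3)), (236, np.int64(115), np.int64(174), np.int64(1)), (238, np.int64(116), np.int64(170), np.int64(-2))]
(100.4, -81.7, 137) [333.8 271. ]
(100.4, -91, 137) [333.5 274.6]
(100.4, -91, 165) [335.1 263.7]
```

Depth shows the real fingertips ending about 29 mm short of the reported TCP: tip at z 166 against TCP 137, and at 120 against 91. That is why the bar was missed and passed over. I'll allow for it and push again.

Emit:
carry_out(commands=[[0,1,0,0,0,0,0],[0,1,0,0,0,0,0],[0,1,0,0,0,0,0],[0,1,0,0,0,0,0],[0,1,0,0,0,0,0],[0,0.7,0,0,0,0,0],[0,0,0,0.8,0,0,0],[0,0,0,0.8,0,0,0]])

```text
clock: 11.75
position: [0.599, -0.1696, 0.0971]
ee_rot: [2.496, 1.906, 0.002]
force: [0.2, -0.5, -0.6]
width: 0.005
gripper_force: 0.0
```

Emit:
carry_out(commands=[[0,-0.6,0,0,0,0,0],[0,-0.6,0,0,0,0,0],[0,-0.6,0,0,0,0,0],[0,-0.6,0,0,0,0,0],[0,-0.6,0,0,0,0,0],[0,-0.6,0,0,0,0,0]])

```text
clock: 12.35
position: [0.5736, -0.2598, 0.0976]
ee_rot: [2.5, 1.902, 0.0]
force: [0.7, 0.7, -0.1]
width: 0.004
gripper_force: 0.7
```

Emit:
carry_out(commands=[[0,-0.6,0,-0.15,0,0,0],[0,-0.6,0,-0.15,0,0,0],[0,-0.5,0,-0.1,0,0,0],[0,-0.4,0,0,0,0,0],[0,0,0,0,0,0,0]])

```text
clock: 12.85
position: [0.5594, -0.3108, 0.1075]
ee_rot: [2.501, 1.9, -0.001]
force: [-0.4, 0.4, -0.0]
width: 0.005
gripper_force: 0.0
```

```bash
python3 -c "
from h import *
im=lever(); np.savez('s4.npz',**im)
for v in range(258,290,4): print(v,inst(world(im,331,v)).round(0),end='|')"
```

```text
[323 255  20  30 196] [  98.3 -103.5  147.9] theta 2.14
12.9 tcp stand [100.4 -82.2 107.2] w 0.0038335591048511393 F [0.5 0.5 1.1] j [-0.04  0.62  0.72  1.68 -0.47  1.02  0.57]
258 [ 92. -94. 181.]|262 [ 93. -94. 171.]|266 [ 94. -92. 159.]|270 [ 95. -93. 150.]|274 [  95. -106.  153.]|278 [  96. -112.  149.]|282 [  97. -115.  143.]|286 [ 99. -80.  95.]|
```

Lever open at about 2.14 rad. Next, go to the scoop grip.

Emit:
carry_out(commands=[[0.65,0,0,-1,0,0,0],[0.65,0,0,-1,0,0,0],[0.65,0.82,-0.95,0,0,0,0],[0.65,0.82,-0.95,0,0,0,0],[0.65,0.82,-0.95,0,0,0,0],[0.65,0.82,-0.95,0,0,0,0],[0.65,0,0,0,0,0,-1],[0.65,0,0,0,0,0,-1]])

```text
clock: 13.7
position: [0.4904, -0.2021, 0.1572]
ee_rot: [-2.289, -2.151, -0.001]
force: [0.7, -1.0, 0.0]
width: 0.633
gripper_force: 0.0
```

Emit:
carry_out(commands=[[0.65,0,0,0,0,0,-1],[0.65,0,0,0,0,0,-1],[0.65,0,0,0,0,0,-1],[0.65,0,0,0,0,0,-1],[0.65,0,0,0,0,0,-1],[0.65,0,0,0,0,0,-1],[0.65,0,0,0,0,0,-1],[0.65,0,0,0,0,0,-1]])

```text
clock: 14.5
position: [0.4906, -0.2036, 0.1571]
ee_rot: [-1.273, -2.872, 0.0]
force: [0.2, -0.1, -0.0]
width: 0.653
gripper_force: 0.0
```

Emit:
carry_out(commands=[[0.65,0,0,0,0,0,-1],[0.65,0,0,0,0,0,-1],[0.65,0,0,0,0,0,-1],[0.65,0,0,0,0,0,-1],[0.65,0,0,0,0,0,-1],[0.65,0,0,0,0,0,-0.7],[0.65,0,0,0,0,0,0]])

```text
clock: 15.2
position: [0.4905, -0.2037, 0.1571]
ee_rot: [-0.42, -3.113, -0.0]
force: [0.3, 0.1, 1.1]
width: 0.654
gripper_force: 0.0
```

```bash
python3 - <<'E'
from h import *
im=lever(); s=arm.observe()
delta(st((5,0,0))+[0,0,.058],tool(180))
w=wrist(); np.savez("w5.npz",**w)
C=cloud(w); I=S.inv().apply(C.reshape(-1,3)-O).reshape(C.shape)*1000
m=(w["range_z"]>0)&(w["pixels"].max(-1)<70)&(abs(I[...,1])<25)&(I[...,0]>-50)&(I[...,0]<70)&(I[...,2]>100)&(I[...,2]<130)
P=C[m]; print(len(P), rect(P) if len(P) else '', inst(P.mean(0)), np.percentile(P[:,2],[5,50,95]))
# walls tops
E
```

```text
[323 274  20  11 162] [  98.5 -106.3  145.3] theta 2.17
15.25 tcp stand [  5.3   1.2 157.1] w 0.6504988376385339 F [0.9 0.1 0.3] j [-0.03  0.33  0.42  1.88 -0.16  0.97  1.76]
shift [ 0.01 -0.05  3.96] turn [ 0. -0. -0.]
2348 (array([ 498.3, -205.5]), array([15. , 92.5]), 74.2) [  9.62955844   1.71651593 116.28907033] [0.11379262 0.11656788 0.11793567]
```

Emit:
carry_out(commands=[[0.65,0,0,1,0,0,0],[0.65,0,0,1,0,0,0],[0.65,0,0,1,0,0,0],[0.65,0,0,0.96,0,0,0],[0,0,0,0,0,0,0],[0,0,0,0,0,0,0],[0,0,0,0,0,0,0],[0,0,0,0,0,0,0]], squeeze=60)

```text
clock: 16.1
position: [0.4913, -0.2044, 0.0594]
ee_rot: [0.423, 3.111, -0.0]
force: [0.5, 0.4, 1.1]
width: 0.353
gripper_force: 0.0
```

Emit:
carry_out(commands=[[0,0,0,0,0,0,0],[0,0,0,0,0,0,0],[0,0,0,0,0,0,0],[0,0,0,0,0,0,0]])

```text
clock: 16.5
position: [0.4905, -0.2045, 0.0585]
ee_rot: [0.423, 3.112, -0.0]
force: [-0.9, -0.7, 4.2]
width: 0.174
gripper_force: 60.0
```

Scoop gripped (16 mm, 60 N). Lifting, then turning and carrying it to the hopper.

Emit:
carry_out(commands=[[0,0,0,-0.3,0,0,0],[0,0,0,-0.7,0,0,0],[0,0,0,-1,0,0,0],[0,0,0,-1,0,0,0],[0,0,0,-1,0,0,0],[0,0,0,-1,0,0,0],[0,0,0,-1,0,0,0],[0,0,0,-1,0,0,0]])

```text
clock: 17.3
position: [0.4897, -0.2038, 0.2342]
ee_rot: [-0.422, -3.112, -0.0]
force: [0.3, 0.1, -2.6]
width: 0.172
gripper_force: 60.0
```

Emit:
carry_out(commands=[[0,0,0,-0.6,0,0,0],[0,0,0,0,0,0,-0.5],[0,0,0,0,0,0,-1],[0,0,0,0,0,0,-1],[0,0,0,0,0,0,-1],[0,0,0,0,0,0,-1],[0,0,0,0,0,0,-1],[0,0,0,0,0,0,-0.8]])

```text
clock: 18.1
position: [0.4897, -0.2038, 0.248]
ee_rot: [0.569, -3.089, -0.001]
force: [0.2, -0.5, -3.3]
width: 0.17
gripper_force: 60.0
```

```bash
cat >> h.py <<'E'
C0=np.array([.527,.200]); PSI=np.deg2rad(20.5); D=np.array([np.cos(PSI),np.sin(PSI)])
def pour(phi,lu,lz):
    "TCP pose for scoop tipped phi deg, lip at lu m outward of hopper centre, height lz"
    f=np.deg2rad(phi); c,s_=np.cos(f),np.sin(f)
    u=lu+.098*c-.087*s_+.048*s_; z=lz+.098*s_+.087*c-.048*c
    x=-np.array([c*D[0],c*D[1],s_]); zt=np.array([s_*D[0],s_*D[1],-c])
    return np.r_[C0+u*D,z],R.from_matrix(np.c_[x,np.cross(zt,x),zt])
E
python3 - <<'E'
from h import *
s=arm.observe(); print(s["position"],s["joints"].round(2),s["width"],s["gripper_force"])
delta(*pour(0,.015,.18))
E
```

```text
[ 0.48973098 -0.2038329   0.24804736] [ 0.02  0.24  0.34  1.74 -0.09  1.17  2.32] 0.17042676951410404 59.981308579444885
shift [-11.67  14.53   1.16] turn [ 0.01 -0.01  0.06]
```

Emit:
carry_out(commands=[[0,-0.2,0.25,0,0,0,0],[0,-0.4,0.5,0,0,0,0],[0,-0.6,0.75,0,0,0,0],[0,-0.6,0.75,0,0,0,0],[0,-0.6,0.75,0,0,0,0],[0,-0.6,0.75,0,0,0,0],[0,-0.6,0.75,0,0,0,0],[0,-0.6,0.75,0,0,0,0]])

```text
clock: 18.9
position: [0.5422, -0.0425, 0.2481]
ee_rot: [0.559, -3.091, -0.001]
force: [0.8, -0.1, -2.8]
width: 0.169
gripper_force: 60.0
```

Emit:
carry_out(commands=[[0,-0.6,0.75,0,0,0,0],[0,-0.6,0.75,0,0,0,0],[0,-0.6,0.75,0,0,0,0],[0,-0.6,0.75,0,0,0,0],[0,-0.6,0.75,0,0,0,0],[0,-0.6,0.75,0,0,0,0],[0,-0.6,0.75,0,0,0,0],[0,-0.6,0.75,0,0,0,0]])

```text
clock: 19.7
position: [0.6014, 0.1401, 0.248]
ee_rot: [0.559, -3.09, -0.0]
force: [0.3, 0.0, -2.4]
width: 0.169
gripper_force: 60.0
```

Emit:
carry_out(commands=[[0,-0.6,0.75,0.2,0,0,0],[0,-0.6,0.75,0.3,0,0,0],[0,-0.6,0.75,0.3,0,0,0],[0,-0.5,0.5,0.3,0,0,0],[0,-0.2,0.1,0,0,0,0]])

```text
clock: 20.2
position: [0.6345, 0.2299, 0.2185]
ee_rot: [0.566, -3.087, -0.001]
force: [-0.2, -0.1, -3.9]
width: 0.168
gripper_force: 60.0
```

```bash
python3 - <<'E'
from h import *
s=arm.observe(); print(s["clock"],s["position"],s["joints"].round(2),s["width"],s["gripper_force"])
delta(*pour(0,.015,.18))
# plan tipping about lip, 8 deg... rows of .08 rad
from numpy import rad2deg
prev=pour(0,.015,.18)
N=14
for i in range(1,N+1):
    f=min(rad2deg(.08)*i,65); lz=.18-.04*i/N
    p=pour(f,.015,lz); Q=prev[1].inv()
    print(i,np.round(Q.apply(p[0]-prev[0])/.025,2),np.round((Q*p[1]).as_rotvec()/.1,2)); prev=p
E
```

```text
20.2 [0.63446693 0.22994868 0.21852151] [-0.53  0.5   0.17  1.41 -0.09  1.24  1.58] 0.1683866524236896 59.981845021247864
shift [-0.08  0.38 -0.02] turn [ 0.01 -0.03  0.05]
1 [ 0.14 -0.   -0.19] [ 0.  -0.8  0. ]
2 [ 0.15  0.   -0.19] [-0.  -0.8  0. ]
3 [ 0.16  0.   -0.2 ] [ 0.  -0.8 -0. ]
4 [ 0.16  0.   -0.2 ] [-0.  -0.8  0. ]
5 [ 0.17 -0.   -0.2 ] [ 0.  -0.8 -0. ]
6 [ 0.18  0.   -0.2 ] [-0.  -0.8  0. ]
7 [ 0.19 -0.   -0.21] [ 0.  -0.8  0. ]
8 [ 0.2  -0.   -0.21] [-0.  -0.8 -0. ]
9 [ 0.21 -0.   -0.22] [ 0.  -0.8  0. ]
10 [ 0.21  0.   -0.22] [-0.  -0.8  0. ]
11 [ 0.22  0.   -0.23] [ 0.  -0.8 -0. ]
12 [ 0.23 -0.   -0.24] [-0.  -0.8  0. ]
13 [ 0.23 -0.   -0.24] [ 0.  -0.8  0. ]
14 [ 0.24  0.   -0.25] [ 0.  -0.8 -0. ]
```

Emit:
carry_out(commands=[[0,0.14,0.38,-0.15,0,-0.8,0],[0,0.15,0,-0.15,0,-0.8,0],[0,0.16,0,-0.15,0,-0.8,0],[0,0.16,0,-0.15,0,-0.8,0],[0,0.17,0,-0.2,0,-0.8,0],[0,0.18,0,-0.2,0,-0.8,0],[0,0.19,0,-0.2,0,-0.8,0],[0,0.2,0,-0.2,0,-0.8,0]])

```text
clock: 21.0
position: [0.5925, 0.2196, 0.2444]
ee_rot: [-0.446, 2.465, 0.15]
force: [2.2, -1.3, -2.6]
width: 0.167
gripper_force: 60.0
```

```bash
python3 - <<'E'
from h import *
s=arm.observe(); print(s["clock"],s["position"],s["joints"].round(2),s["width"])
for f in (36.7,45,64): print(f); delta(*pour(f,.015,.15))
E
```

```text
21.0 [0.59249028 0.21956572 0.24440476] [-0.69  0.08  0.21  2.16  0.21  0.27  1.27] 0.1672967754233746
36.7
shift [0.04 0.18 0.2 ] turn [ 0.01  0.03 -0.  ]
45
shift [ 0.31  0.18 -0.35] turn [ 0.01 -1.42 -0.  ]
64
shift [ 1.19  0.19 -1.43] turn [ 0.01 -4.74 -0.01]
```

The scoop is at 37° and joint 6 is near its limit, so this tilt direction ends here. Swinging the scoop's heading to about -60° lets the wrist tip it sideways, so I'm working out those rows.

```bash
cat >> h.py <<'E'
def pour2(phi,psi,lu,lz):
    global D; D=np.array([np.cos(np.deg2rad(psi)),np.sin(np.deg2rad(psi))]); return pour(phi,lu,lz)
def rows(poses):
    s=arm.observe(); prev=(s["position"],R.from_rotvec(s["ee_rot"]))
    for i,p in enumerate(poses):
        Q=prev[1].inv(); print(i+1,np.round(Q.apply(p[0]-prev[0])/.025,2).tolist(),np.round((Q*p[1]).as_rotvec()/.1,2).tolist()); prev=p
E
python3 - <<'E'
from h import *
P=[pour2(36.7-21.7*i/5,20.5,.01,.17) for i in range(1,6)]
P+=[pour2(15,20.5-80.5*i/16,.01,.17) for i in range(1,17)]
rows(P)
t=arm.get_image("top"); np.savez("t5.npz",**t)
p=t["pixels"].astype(int); b=(p[...,0]-p[...,2]>45)
C=cloud(t); 
n,l,st_,ce=cv2.connectedComponentsWithStats((b&(C[...,2]>.02)).astype(np.uint8))
for i in range(1,n):
    if st_[i,4]>8 and 110<ce[i][0]<260 and ce[i][1]<220: print(ce[i].round(),st_[i,4],C[l==i].mean(0).round(3))
E
```

```text
1 [-0.38, 0.18, -0.26] [0.01, 0.78, -0.0]
2 [-0.11, 0.0, 0.3] [-0.0, 0.76, -0.0]
3 [-0.11, -0.0, 0.3] [0.0, 0.76, -0.0]
4 [-0.11, -0.0, 0.3] [-0.0, 0.76, 0.0]
5 [-0.11, 0.0, 0.3] [0.0, 0.76, 0.0]
6 [0.01, -0.33, -0.0] [0.23, 0.0, 0.85]
7 [0.01, -0.33, -0.0] [0.23, -0.0, 0.85]
8 [0.01, -0.33, -0.0] [0.23, 0.0, 0.85]
9 [0.01, -0.33, -0.0] [0.23, -0.0, 0.85]
10 [0.01, -0.33, -0.0] [0.23, -0.0, 0.85]
11 [0.01, -0.33, -0.0] [0.23, 0.0, 0.85]
12 [0.01, -0.33, -0.0] [0.23, -0.0, 0.85]
13 [0.01, -0.33, -0.0] [0.23, -0.0, 0.85]
14 [0.01, -0.33, -0.0] [0.23, 0.0, 0.85]
15 [0.01, -0.33, -0.0] [0.23, -0.0, 0.85]
16 [0.01, -0.33, -0.0] [0.23, 0.0, 0.85]
17 [0.01, -0.33, -0.0] [0.23, 0.0, 0.85]
18 [0.01, -0.33, -0.0] [0.23, -0.0, 0.85]
19 [0.01, -0.33, -0.0] [0.23, -0.0, 0.85]
20 [0.01, -0.33, -0.0] [0.23, 0.0, 0.85]
21 [0.01, -0.33, -0.0] [0.23, -0.0, 0.85]
[124.  24.] 1465 [0.876 0.343 0.052]
[151.  51.] 803 [0.805 0.27  0.058]
[127.  60.] 222 [0.78  0.332 0.051]
[162.  99.] 40 [0.636 0.203 0.231]
[150. 104.] 23 [0.626 0.228 0.231]
[167. 112.] 37 [0.606 0.19  0.241]
[155. 115.] 13 [0.605 0.222 0.212]
[140. 121.] 30 [0.591 0.253 0.212]
[171. 124.] 11 [0.587 0.185 0.21 ]
[126. 146.] 14 [0.512 0.24  0.365]
[124. 192.] 9 [0.419 0.208 0.492]
```

Emit:
carry_out(commands=[[0,-0.38,0.18,-0.26,0,0.78,0],[0,-0.11,0,0.3,0,0.76,0],[0,-0.11,0,0.3,0,0.76,0],[0,-0.11,0,0.3,0,0.76,0],[0,-0.11,0,0.3,0,0.76,0]])

```text
clock: 21.55
position: [0.6164, 0.2337, 0.233]
ee_rot: [-0.515, 2.844, 0.066]
force: [0.6, -0.3, -2.9]
width: 0.171
gripper_force: 60.0
```

Emit:
carry_out(commands=[[0,0,-0.33,0,0.23,0,0.85],[0,0,-0.33,0,0.23,0,0.85],[0,0,-0.33,0,0.23,0,0.85],[0,0,-0.33,0,0.23,0,0.85],[0,0,-0.33,0,0.23,0,0.85],[0,0,-0.33,0,0.23,0,0.85],[0,0,-0.33,0,0.23,0,0.85],[0,0,-0.33,0,0.23,0,0.85]])

```text
clock: 22.35
position: [0.6193, 0.1687, 0.2329]
ee_rot: [0.501, 2.842, -0.072]
force: [0.2, 0.3, -4.3]
width: 0.17
gripper_force: 60.0
```

Emit:
carry_out(commands=[[0,0,-0.33,0,0.23,0,0.85],[0,0,-0.33,0,0.23,0,0.85],[0,0,-0.33,0,0.23,0,0.85],[0,0,-0.33,0,0.23,0,0.85],[0,0,-0.33,0,0.23,0,0.85],[0,0,-0.33,0,0.23,0,0.85],[0,0,-0.33,0,0.23,0,0.85],[0,0,-0.33,0,0.23,0,0.85]])

```text
clock: 23.15
position: [0.5798, 0.1178, 0.2333]
ee_rot: [1.463, 2.516, -0.202]
force: [0.3, 0.2, -3.6]
width: 0.17
gripper_force: 60.0
```

```bash
python3 - <<'E'
from h import *
s=arm.observe(); print(s["clock"],s["position"],s["joints"].round(2),s["width"])
rows([pour2(15+50*i/10,-60,.015,.17-.035*i/10) for i in range(1,11)])
E
```

```text
23.15 [0.57984987 0.11776448 0.23332059] [-0.89  0.35  0.58  1.71  0.08  1.1   0.13] 0.16978462060177138
1 [0.11, -0.19, -0.17] [-0.08, -0.86, -0.05]
2 [0.2, -0.0, -0.2] [0.0, -0.87, 0.0]
3 [0.21, -0.0, -0.21] [0.0, -0.87, -0.0]
4 [0.22, 0.0, -0.21] [-0.0, -0.87, -0.0]
5 [0.23, 0.0, -0.22] [0.0, -0.87, 0.0]
6 [0.24, -0.0, -0.23] [0.0, -0.87, -0.0]
7 [0.25, -0.0, -0.24] [-0.0, -0.87, 0.0]
8 [0.26, 0.0, -0.25] [-0.0, -0.87, 0.0]
9 [0.27, -0.0, -0.26] [0.0, -0.87, 0.0]
10 [0.27, -0.0, -0.27] [-0.0, -0.87, -0.0]
```

Emit:
carry_out(commands=[[0,0.11,-0.19,-0.17,-0.08,-0.86,-0.05],[0,0.2,0,-0.2,0,-0.87,0],[0,0.21,0,-0.21,0,-0.87,0],[0,0.22,0,-0.21,0,-0.87,0],[0,0.23,0,-0.22,0,-0.87,0],[0,0.24,0,-0.23,0,-0.87,0]])

```text
clock: 23.75
position: [0.5556, 0.152, 0.2463]
ee_rot: [1.202, 2.091, -0.496]
force: [-0.4, -1.3, -3.8]
width: 0.168
gripper_force: 60.0
```

```bash
cat >> h.py <<'E'
def roots():
    t=arm.get_image("top"); p=t["pixels"].astype(int); b=(p[...,0]-p[...,2]>45); C=cloud(t)
    n,l,st_,ce=cv2.connectedComponentsWithStats((b&(C[...,2]>.015)).astype(np.uint8))
    for i in range(1,n):
        if st_[i,4]>8 and 100<ce[i][0]<260 and 75<ce[i][1]<220: print(ce[i].round(),st_[i,4],C[l==i].mean(0).round(3))
    return t
E
python3 - <<'E'
from h import *
s=arm.observe(); print(s["clock"],s["position"],s["joints"].round(2),s["width"])
roots()
rows([pour2(45+24*i/5,-60,.015,.15-.01*i/5) for i in range(1,6)])
E
```

```text
23.75 [0.55564724 0.15198678 0.24634049] [-1.34  0.47  0.69  1.83  0.53  1.14 -0.44] 0.16758633131590045
[103. 121.] 19 [0.567 0.299 0.323]
[134. 120.] 20 [0.555 0.222 0.393]
[122. 133.] 28 [0.544 0.264 0.314]
[113. 135.] 14 [0.538 0.277 0.327]
[178. 146.] 91 [0.543 0.171 0.18 ]
[149. 155.] 14 [0.498 0.202 0.346]
[190. 154.] 13 [0.524 0.141 0.193]
[183. 157.] 49 [0.517 0.161 0.177]
[173. 167.] 33 [0.5   0.192 0.119]
[143. 197.] 11 [0.418 0.215 0.319]
1 [-0.06, -0.05, -0.2] [0.07, -0.78, 0.09]
2 [0.21, -0.0, -0.27] [0.0, -0.84, 0.0]
3 [0.21, -0.0, -0.28] [-0.0, -0.84, -0.0]
4 [0.21, 0.0, -0.28] [-0.0, -0.84, -0.0]
5 [0.22, -0.0, -0.29] [0.0, -0.84, 0.0]
```

Joint margins are fine and the roots are sliding. I'll keep tipping.

Emit:
carry_out(commands=[[0,0,0,-0.2,0,-0.78,0],[0,0.21,0,-0.27,0,-0.84,0],[0,0.21,0,-0.28,0,-0.84,0],[0,0.21,0,-0.28,0,-0.84,0],[0,0.22,0,-0.29,0,-0.84,0],[0,0,0,0,0,0,0],[0,0,0,0,0,0,0],[0,0,0,0,0,0,0]])

```text
clock: 24.6
position: [0.5367, 0.1833, 0.2478]
ee_rot: [1.003, 1.741, -0.681]
force: [0.5, -0.4, -2.2]
width: 0.17
gripper_force: 60.0
```

```bash
python3 - <<'E'
from h import *
s=arm.observe(); print(s["clock"],s["position"],s["joints"].round(2),s["width"])
t=roots(); cv2.imwrite("pics/pour.png",cv2.resize(t["pixels"][80:220,100:260,::-1],(640,560),interpolation=cv2.INTER_CUBIC))
delta(*pour2(69,-60,.015,.14))
E
```

```text
24.6 [0.53673971 0.1832686  0.24776019] [-1.52  0.75  0.73  1.83  0.67  1.26 -0.7 ] 0.17008235507612263
[114. 165.] 147 [0.481 0.278 0.31 ]
[166. 155.] 32 [0.534 0.219 0.069]
[162. 165.] 27 [0.511 0.229 0.054]
[171. 168.] 41 [0.502 0.2   0.086]
[175. 176.] 41 [0.479 0.187 0.111]
[188. 181.] 41 [0.473 0.163 0.051]
[160. 183.] 24 [0.465 0.235 0.048]
[124. 211.] 9 [0.391 0.263 0.271]
shift [ 0.17  0.   -0.18] turn [ 0.03 -0.09 -0.01]
```

Emit:
carry_out(commands=[[0,-0.5,0,0,0,0,0],[0,0.5,0,0,0,0,0],[0,-0.5,0,0,0,0,0],[0,0.5,0,0,0,0,0],[0,0,0,0,0,0,0],[0,0,0,0,0,0,0]])

```text
clock: 25.25
position: [0.5358, 0.185, 0.2462]
ee_rot: [0.997, 1.741, -0.682]
force: [-0.7, 0.5, -1.8]
width: 0.167
gripper_force: 60.0
```

```bash
python3 - <<'E'
from h import *
roots()
rows([pour2(67-67*i/12,-60,.015+.05*i/12,.14+.05*i/12) for i in range(1,13)])
E
```

```text
[113. 166.] 146 [0.479 0.279 0.309]
[166. 155.] 33 [0.53  0.212 0.105]
[162. 165.] 29 [0.511 0.229 0.054]
[171. 168.] 40 [0.505 0.204 0.06 ]
[175. 177.] 39 [0.483 0.196 0.054]
[188. 181.] 41 [0.473 0.163 0.051]
[160. 183.] 23 [0.465 0.235 0.048]
[123. 211.] 13 [0.39  0.245 0.345]
1 [-0.3, -0.01, 0.49] [0.05, 1.27, 0.03]
2 [-0.36, 0.0, 0.46] [-0.0, 0.97, -0.0]
3 [-0.36, 0.0, 0.43] [-0.0, 0.97, -0.0]
4 [-0.37, -0.0, 0.41] [0.0, 0.97, 0.0]
5 [-0.37, -0.0, 0.39] [0.0, 0.97, -0.0]
6 [-0.37, 0.0, 0.36] [-0.0, 0.97, -0.0]
7 [-0.36, -0.0, 0.34] [0.0, 0.97, 0.0]
8 [-0.36, -0.0, 0.32] [-0.0, 0.97, -0.0]
9 [-0.35, 0.0, 0.3] [0.0, 0.97, 0.0]
10 [-0.34, 0.0, 0.28] [-0.0, 0.97, -0.0]
11 [-0.33, -0.0, 0.26] [0.0, 0.97, 0.0]
12 [-0.32, 0.0, 0.24] [0.0, 0.97, 0.0]
```

Emit:
carry_out(commands=[[0,-0.3,0,0.49,0,1,0],[0,-0.36,0,0.46,0,1,0],[0,-0.36,0,0.43,0,1,0],[0,-0.37,0,0.41,0,1,0],[0,-0.37,0,0.39,0,1,0],[0,-0.37,0,0.36,0,1,0]])

```text
clock: 25.9
position: [0.5777, 0.1128, 0.254]
ee_rot: [1.292, 2.253, -0.395]
force: [-0.7, -0.4, -2.9]
width: 0.173
gripper_force: 60.0
```

Emit:
carry_out(commands=[[0,-0.36,0,0.34,0,1,0],[0,-0.36,0,0.32,0,1,0],[0,-0.35,0,0.3,0,1,0],[0,-0.34,0,0.28,0,0.97,0],[0,-0.33,0,0.26,0,0.97,0],[0,-0.32,0,0.24,0,0.97,0]])

```text
clock: 26.5
position: [0.6094, 0.058, 0.2314]
ee_rot: [1.561, 2.722, -0.002]
force: [-0.4, 0.6, -3.0]
width: 0.17
gripper_force: 60.0
```

```bash
python3 - <<'E'
from h import *
s=arm.observe(); print(s["clock"],s["position"],s["joints"].round(2),s["width"],s["force"])
t=roots(); im=arm.get_image("side")
delta(*pour2(0,-60,.065,.19)); delta(np.array([.4905,-.2045,.21]),tool(180))
a=cv2.resize(t["pixels"][80:230,110:260,::-1],(400,400),interpolation=cv2.INTER_CUBIC)
b=cv2.resize(im["pixels"][70:250,200:380,::-1],(400,400),interpolation=cv2.INTER_CUBIC)
cv2.imwrite("pics/last.png",np.hstack([a,b]))
E
```

```text
26.5 [0.60939109 0.05798638 0.23143928] [-0.54  0.41  0.52  1.59 -0.21  1.2   0.55] 0.16971263218852226 [-0.41620637  0.60924999 -3.02982857]
[155. 156.] 36 [0.532 0.247 0.058]
shift [0.3  0.1  0.07] turn [-0.03  0.08 -0.05]
shift [-6.5  -9.21  0.9 ] turn [-0.05  0.06 -7.82]
```

Emit:
carry_out(commands=[[0,-0.72,-1,0,0,0,0],[0,-0.72,-1,0,0,0,0],[0,-0.72,-1,0,0,0,0],[0,-0.72,-1,0,0,0,0],[0,-0.72,-1,0,0,0,0],[0,-0.72,-1,0,0,0,0],[0,-0.72,-1,0,0,0,0],[0,-0.72,-1,0,0,0,0]])

```text
clock: 27.4
position: [0.508, -0.1672, 0.2319]
ee_rot: [1.56, 2.721, -0.008]
force: [0.7, -0.2, -2.4]
width: 0.169
gripper_force: 60.0
```

Emit:
carry_out(commands=[[0,-0.72,-1,0,0,0,0],[0,0,0,0,0,0,-1],[0,0,0,0,0,0,-1],[0,0,0,0,0,0,-1],[0,0,0,0,0,0,-1],[0,0,0,0,0,0,-1],[0,0,0,0,0,0,-1],[0,0,0,0,0,0,-1]])

```text
clock: 28.2
position: [0.4961, -0.1943, 0.2319]
ee_rot: [0.527, 3.094, -0.011]
force: [-0.5, 0.5, -2.6]
width: 0.169
gripper_force: 60.0
```

```bash
python3 - <<'E'
from h import *
s=arm.observe(); print(s["clock"],s["position"],s["joints"].round(2),s["width"],s["force"])
t=roots(); im=arm.get_image("side")
delta(np.array([.4905,-.2045,.0585]),tool(180))
a=cv2.resize(t["pixels"][80:230,110:260,::-1],(400,400),interpolation=cv2.INTER_CUBIC)
b=cv2.resize(im["pixels"][110:310,190:390,::-1],(400,400),interpolation=cv2.INTER_CUBIC)
cv2.imwrite("pics/last.png",np.hstack([a,b]))
E
```

```text
28.2 [ 0.49606945 -0.19428866  0.23191228] [-0.11  0.26  0.48  1.78 -0.12  1.13  1.64] 0.1690047293284322 [-0.45192543  0.46333573 -2.61717582]
[155. 156.] 34 [0.528 0.24  0.093]
[166. 155.] 35 [0.534 0.218 0.068]
[162. 165.] 30 [0.507 0.221 0.095]
[173. 172.] 94 [0.495 0.201 0.054]
[188. 181.] 41 [0.473 0.163 0.051]
[160. 183.] 28 [0.466 0.234 0.049]
shift [ 0.11 -0.42  6.94] turn [-0.06  0.04 -0.69]
```

View pics/last.png

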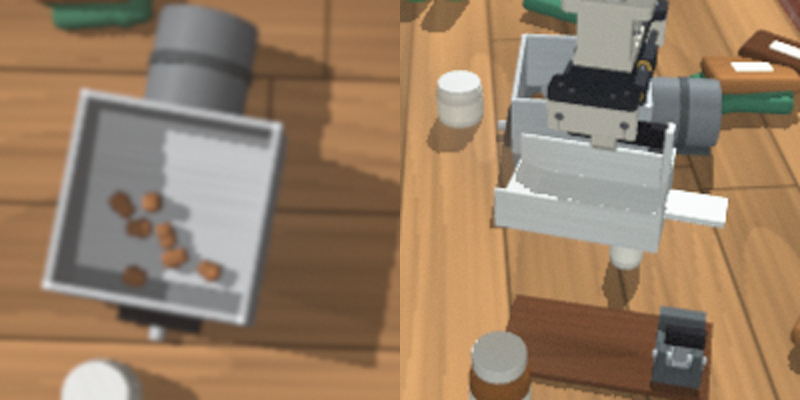

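All seven roots lie in the hopper: (121,203), (151,200), (138,227), (165,235), (173,257), (208,270), (133,276). The scoop is empty and the lever still open. I'll check how the scoop sits in the grip before setting it down.

```bash
python3 - <<'E'
from h import *
s=arm.observe(); w=wrist(); 
def fit(w,pos,Q,z0,z1):
    C=cloud(w); T=Q.inv().apply((C-pos).reshape(-1,3)).reshape(C.shape)*1000
    m=(w["range_z"]>0)&(w["pixels"].max(-1)<70)&(abs(T[...,1])<14)&(T[...,0]>-70)&(T[...,0]<60)&(T[...,2]>z0)&(T[...,2]<z1)
    n,l,st_,_=cv2.connectedComponentsWithStats(m.astype(np.uint8)); k=1+np.argmax(st_[1:,4]); P=T[l==k]
    A=np.c_[P[:,:2],np.ones(len(P))]; c=np.linalg.lstsq(A,P[:,2],rcond=None)[0]
    print(len(P),cv2.minAreaRect(P[:,:2].astype(np.float32)),"slope",c.round(3),P.mean(0).round(1))
fit(w,s["position"],R.from_rotvec(s["ee_rot"]),-75,-40)
w5=load("w5.npz"); fit(w5,np.array([.4905,-.2037,.1571]),R.from_rotvec([-.42,-3.113,0]),30,55)
# tilt from side view: back wall/side wall top & floor in world
im=arm.get_image("side"); C=cloud(im); I=S.inv().apply(C.reshape(-1,3)-O).reshape(C.shape)*1000
m=(im["range_z"]>0)&(abs(I[...,0]-5)<55)&(abs(I[...,1])<75)&(I[...,2]>170)&(I[...,2]<192)
P=I[m]; c=np.linalg.lstsq(np.c_[P[:,:2],np.ones(len(P))],P[:,2],rcond=None)[0]; print(len(P),c.round(3))
m=(im["range_z"]>0)&(I[...,0]>85)&(I[...,0]<140)&(abs(I[...,1])<40)&(I[...,2]>190)&(I[...,2]<230)
P=I[m]; print("tongue",len(P),P.mean(0).round(1),np.linalg.lstsq(np.c_[P[:,:2],np.ones(len(P))],P[:,2],rcond=None)[0].round(3))
E
```

```text
3746 ((17.246639251708984, 1.1347599029541016), (20.086702346801758, 43.34694290161133), 87.57655334472656) slope [ 1.0800e-01  1.5000e-02 -5.9613e+01] [ 18.9   1.5 -57.6]
2348 ((-8.010276794433594, 0.29927539825439453), (92.45355987548828, 15.014689445495605), 0.4322372078895569) slope [1.3000e-02 3.2000e-02 4.0852e+01] [-4.3  0.4 40.8]
1073 [ 0.00000e+00 -1.10000e-02  1.86223e+02]
tongue 317 [ 1.048e+02 -2.000e-01  2.068e+02] [6.00000e-03 5.60000e-02 2.06161e+02]
```

The scoop is level in the grip: tongue slope 0.006, height within 1 mm of the expected value. Lowering it into place.

Emit:
carry_out(commands=[[0,0.11,-0.42,0,-0.06,0.04,-0.69],[0,0,0,0.8,0,0,0],[0,0,0,0.8,0,0,0],[0,0,0,0.8,0,0,0],[0,0,0,0.8,0,0,0],[0,0,0,0.8,0,0,0]])

```text
clock: 29.0
position: [0.4908, -0.2032, 0.1315]
ee_rot: [0.43, 3.111, 0.001]
force: [-0.2, -0.1, -1.5]
width: 0.169
gripper_force: 60.0
```

```bash
python3 - <<'E'
from h import *
delta(np.array([.4905,-.2045,.0585]),tool(180)); print(arm.observe()["force"])
E
```

```text
shift [ 0.   -0.06  2.92] turn [ 0.01  0.01 -0.05]
[-0.15650368 -0.13793499 -1.46281414]
```

Emit:
carry_out(commands=[[0,0,-0.06,0.8,0,0,-0.05],[0,0,0,0.8,0,0,0],[0,0,0,0.6,0,0,0],[0,0,0,0.4,0,0,0],[0,0,0,0.25,0,0,0],[0,0,0,0.05,0,0,0],[0,0,0,0,0,0,0]])

```text
clock: 29.7
position: [0.491, -0.2048, 0.0601]
ee_rot: [0.42, 3.112, 0.001]
force: [0.7, -0.5, -1.2]
width: 0.172
gripper_force: 60.0
```

```bash
python3 - <<'E'
from h import *
delta(np.array([.4905,-.2045,.0585]),tool(180)); print(arm.observe()["force"])
E
```

```text
shift [0.02 0.   0.06] turn [0.01 0.02 0.02]
[ 0.65499851 -0.45162047 -1.23253743]
```

Almost seated. I'll release, rise, and go round to the lever's far side.

Emit:
carry_out(commands=[[0,0,0,0.07,0,0,0],[0.6,0,0,0,0,0,0],[0.6,0,0,0,0,0,0],[0.6,0,0,0,0,0,0],[0.6,0,0,0,0,0,0],[0.6,0,0,0,0,0,0]])

```text
clock: 30.3
position: [0.4908, -0.2046, 0.0581]
ee_rot: [0.419, 3.112, 0.001]
force: [-0.1, -0.2, 0.9]
width: 0.556
gripper_force: 0.0
```

Emit:
carry_out(commands=[[0.6,0,0,-0.4,0,0,0],[0.6,0,0,-1,0,0,0],[0.6,0,0,-1,0,0,0],[0.6,0,0,-1,0,0,0],[0.6,0,0,-1,0,0,0],[0.6,0,0,-0.3,0,0,0]])

```text
clock: 30.9
position: [0.4918, -0.2054, 0.1787]
ee_rot: [0.419, 3.108, 0.001]
force: [-0.3, -0.3, -0.5]
width: 0.602
gripper_force: 0.0
```

```bash
python3 - <<'E'
from h import *
im=lever(); C=cloud(im); I=S.inv().apply(C.reshape(-1,3)-O).reshape(C.shape)*1000
def pl(n,m):
    P=I[m&(im["range_z"]>0)]; print(n,len(P),P.mean(0).round(1),np.linalg.lstsq(np.c_[P[:,:2],np.ones(len(P))],P[:,2],rcond=None)[0].round(3))
pl("tongue",(I[...,0]>75)&(I[...,0]<122)&(abs(I[...,1])<15)&(I[...,2]>27)&(I[...,2]<45))
d=im["pixels"].max(-1)<70
P=I[d&(I[...,2]>108)&(I[...,2]<124)&(abs(I[...,1])<30)&(I[...,0]>-60)&(I[...,0]<75)]; print("grip",len(P),P.mean(0),cv2.minAreaRect(P[:,:2].astype(np.float32)))
delta(st((100,-135,0))+[0,0,.175],tool(90))
E
```

```text
[323 274  20  11 162] [  98.4 -106.3  145.3] theta 2.17
30.95 tcp stand [7.100e+00 1.000e-01 1.785e+02] w 0.5998348748460473 F [ 1.1 -1.  -0.1] j [-0.06  0.31  0.46  1.85 -0.16  1.01  1.77]
tongue 38 [83.1  3.2 34.1] [-2.0000e-02  4.5000e-02  3.5651e+01]
grip 276 [ 12.39766461  -5.01412128 114.27097084] ((11.971054077148438, -3.9509735107421875), (88.5169906616211, 13.850892066955566), 0.3336084187030792)
shift [-3.7  -5.42  0.15] turn [ 0.06  0.03 15.74]
```

The scoop is seated: tongue top at z 34 and the grip within 1 mm of its start. Now shutting the lever.

Emit:
carry_out(commands=[[0,-0.62,-0.9,0,0,0,0],[0,-0.62,-0.9,0,0,0,0],[0,-0.62,-0.9,0,0,0,0],[0,-0.62,-0.9,0,0,0,0],[0,-0.62,-0.9,0,0,0,0],[0,-0.6,-0.9,0,0,0,0],[0,0,0,0,0,0,1],[0,0,0,0,0,0,1]])

```text
clock: 31.75
position: [0.5432, -0.3603, 0.1741]
ee_rot: [-0.736, -3.054, -0.002]
force: [0.1, 0.5, -0.4]
width: 0.007
gripper_force: 0.0
```

Emit:
carry_out(commands=[[0,0,0,0,0,0,1],[0,0,0,0,0,0,1],[0,0,0,0,0,0,1],[0,0,0,0,0,0,1],[0,0,0,0,0,0,1],[0,0,0,0,0,0,1],[0,0,0,0,0,0,1],[0,0,0,0,0,0,1]])

```text
clock: 32.55
position: [0.5436, -0.359, 0.1744]
ee_rot: [-1.866, -2.527, -0.002]
force: [-1.0, 0.7, -1.1]
width: 0.005
gripper_force: 0.0
```

Emit:
carry_out(commands=[[0,0,0,0,0,0,1],[0,0,0,0,0,0,1],[0,0,0,0,0,0,1],[0,0,0,0,0,0,1],[0,0,0,0,0,0,1],[0,0,0,0,0,0,0.7],[0,0,0,0,0,0,0]])

```text
clock: 33.25
position: [0.5437, -0.3589, 0.1744]
ee_rot: [-2.498, -1.904, -0.001]
force: [-1.3, 0.1, 0.5]
width: 0.002
gripper_force: 0.0
```

```bash
python3 - <<'E'
from h import *
lever(); delta(st((100,-138,0))+[0,0,.101],tool(90))
E
```

```text
[323 274  19  11 154] [  97.8 -106.6  145.2] theta 2.18
33.3 tcp stand [  98.1 -134.2  174.6] w 0.0033215539757472123 F [-0.3  0.9 -0.3] j [-0.03  0.61  0.88  1.58 -0.5   1.19  0.68]
shift [-0.16  0.07  2.94] turn [-0.   -0.01  0.05]
```

Emit:
carry_out(commands=[[0,-0.16,0.07,1,0,0,0],[0,0,0,1,0,0,0],[0,0,0,0.94,0,0,0],[0,0.56,0,0,0,0,0],[0,0.56,0,0,0,0,0],[0,0.56,0,0,0,0,0],[0,0.56,0,0,0,0,0]])

```text
clock: 34.0
position: [0.5609, -0.3084, 0.1034]
ee_rot: [2.494, 1.907, 0.005]
force: [-0.1, -1.9, 1.3]
width: 0.008
gripper_force: 0.9
```

Emit:
carry_out(commands=[[0,0.56,0,0,0,0,0],[0,0.56,0,0,0,0,0],[0,0.56,0,0,0,0,0],[0,0.56,0,0,0,0,0],[0,0.56,0,0,0,0,0],[0,0,0,0,0,0,0]])

```text
clock: 34.6
position: [0.5789, -0.2388, 0.1016]
ee_rot: [-2.493, -1.91, -0.004]
force: [0.4, 0.8, 0.1]
width: 0.004
gripper_force: 0.0
```

Emit:
carry_out(commands=[[0,-0.3,0,-0.5,0,0,0],[0,-0.3,0,-1,0,0,0],[0,0,0,-1,0,0,0],[0,0,0,-0.4,0,0,0]])

```text
clock: 35.0
position: [0.5741, -0.2594, 0.1779]
ee_rot: [2.496, 1.901, 0.005]
force: [0.1, -0.4, 1.4]
width: 0.001
gripper_force: 0.0
```

```bash
python3 - <<'E'
from h import *
lever(); delta(st((100,20,0))+[0,0,.17],tool(90))
E
```

```text
[328 228  17   9 112] [ 98.2  18.3 148.7] theta 1.07
35.05 tcp stand [101.2 -29.5 178.3] w 0.005170374452886399 F [ 0.4 -1.3  0.8] j [-0.23  0.58  0.91  1.64 -0.49  1.16  0.53]
shift [ 1.98 -0.05  0.33] turn [ 0.06 -0.    0.02]
```

Emit:
carry_out(commands=[[0,1,0,0,0,0,0],[0,1,0,0,0,0,0],[0,0,0,0.9,0,0,0],[0,0,0,0.9,0,0,0],[0,0.6,0,0.58,0,0,0],[0,0.68,0,0.64,0,0,0],[0,0.54,0,0.78,0,0,0],[0,0.36,0,0.86,0,0,0]])

```text
clock: 35.85
position: [0.6025, -0.154, 0.0574]
ee_rot: [2.496, 1.908, 0.005]
force: [0.9, 1.8, 1.3]
width: 0.005
gripper_force: 0.7
```

Emit:
carry_out(commands=[[0,0.17,0,0.6,0,0,0],[0,0,0,0.3,0,0,0]])

```text
clock: 36.05
position: [0.6021, -0.1508, 0.034]
ee_rot: [-2.495, -1.906, -0.001]
force: [-0.1, 0.4, 1.4]
width: 0.004
gripper_force: 0.5
```

```bash
python3 - <<'E'
from h import *
lever()
E
```

```text
[329 210  21   5  51] [100.7  62.4 164.2] theta 0.87
[327 216   8  11  69] [ 85.2  53.4 144.8] theta 0.82
[338 217  12  12 118] [110.6  54.4 145.8] theta 0.82
[326 242   8   7  29] [87.8 76.7 56.5] theta 0.09
[336 244   5   6  26] [109.6  76.8  57.2] theta 0.1
36.1 tcp stand [98.5 81.2 33.6] w 0.003763301978075146 F [-0.2  0.3 -0.5] j [-0.34  0.72  0.79  1.79 -0.64  0.91  0.47]
```

Emit:
carry_out(commands=[[0,0,0,0.2,0,0,0],[0,0,0,0.1,0,0,0],[0,0,0,0,0,0,0]])

```text
clock: 36.4
position: [0.6028, -0.1524, 0.0284]
ee_rot: [2.497, 1.905, 0.003]
force: [-0.3, -0.0, -0.3]
width: 0.004
gripper_force: 0.0
```

Emit:
carry_out(commands=[[0,0,0,-0.5,0,0,0],[0,0,0,-1,0,0,0],[0,0,0,-1,0,0,0],[0,0,0,-1,0,0,0],[0,0,0,-1,0,0,0],[0,0,0,-1,0,0,0],[0,0,0,0,0,0,0],[0,0,0,0,0,0,0]])

```text
clock: 37.2
position: [0.603, -0.1519, 0.167]
ee_rot: [2.496, 1.905, 0.005]
force: [0.2, -0.1, -0.5]
width: 0.005
gripper_force: 0.0
```

```bash
python3 - <<'E'
from h import *
im=lever(); C=cloud(im); I=S.inv().apply(C.reshape(-1,3)-O).reshape(C.shape)*1000
P=I[(im["pixels"].max(-1)<70)&(I[...,2]>108)&(I[...,2]<124)&(abs(I[...,1])<30)&(I[...,0]>-60)&(I[...,0]<75)]; print("grip",len(P),cv2.minAreaRect(P[:,:2].astype(np.float32)),P[:,2].mean())
roots()
E
```

```text
[326 245  15   7  51] [98.7 77.6 52.7] theta 0.06
37.25 tcp stand [ 99.3  81.5 166.1] w 0.008836694123958138 F [-0.3 -0.9  0.4] j [-0.42  0.58  0.91  1.67 -0.5   1.14  0.36]
grip 279 ((11.978172302246094, -3.5267186164855957), (88.52716064453125, 13.516432762145996), 0.19671612977981567) 114.20724890890389
[155. 156.] 36 [0.528 0.24  0.092]
[166. 155.] 39 [0.531 0.213 0.098]
[162. 165.] 34 [0.511 0.229 0.055]
[173. 172.] 100 [0.493 0.199 0.066]
[188. 181.] 41 [0.473 0.163 0.051]
[160. 184.] 32 [0.465 0.234 0.048]
[185. 217.] 26 [0.38  0.076 0.731]
```

Lever at about 0.06 rad, scoop in place, the roots in the hopper and the arm clear. Handing in.

```bash
python3 -c "
from cell import arm
print(arm.sign_off())"
```

```text
the job is handed in; nothing more can be done
None
```

The job is handed in at about 37 s of the 72 s, with no verdict returned: my last measurements put all seven roots in the hopper, the empty scoop back within about 1 mm of its start, the lever shut at about 0.06 rad and the arm clear; I never went near the jar, bottle or tin but did not re-measure them, and the fingertips turned out to end about 29 mm short of the stated TCP, which cost the first lever attempts.

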